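# Stow the steel rods on the V-cradle and chock both layers

## Robot

A 6-joint arm with a two-finger parallel gripper is mounted at the origin on the work surface. World frame = base frame: x ahead of the robot, y to its left, z up, the work surface at z = 0. Lengths are in m, angles in rad, forces in N, time in s.
With the tool pointing down it reaches from about 0.15 to 0.775 m from the base axis. Payload 6.1 kg.
Tool frame: the origin (TCP) lies at the very end of the fingers, on their centre line; the grasp point (between the pads) lies 19 mm behind it (grip_point_offset is the distance from the TCP to the grasp point, in m); z points along the fingers, y is the line along which they close (so a half turn about z gives the same grasp; the last joint's range is limited). The gripper opens to 85 mm and grips with 20 to 120 N. Pads are 22 mm wide; open, the fingers measure 114 mm over their backs; the gripper's body (76 mm by 85 mm) begins 54 mm behind the grasp point. The pads swing forward as they close: fully open they stand 13 mm farther back than shut.
Start: joints at [-1.105, 0.126, -0.04, 1.405, 0, 1.571], TCP at [0.236, -0.469, 0.231] pointing down, gripper open.
Joint ranges: [-2.72, 2.72], [-0.95, 1.95], [-1.27, 1.35], [-1.78, 2.02], [-1.46, 1.47], [-3.14, 3.14]. Speed limits (rad/s): [2.39, 2.39, 3.01, 3.14, 3.14, 3.14].

## Interface

Orientations are given as a unit quaternion [x, y, z, w].
In Python, from workcell import * gives the robot as it stands. The module is installed in compiled form; this text tells all that it offers.
- The arm moves only by the shell command python3 -m creep 'ROWS' [FORCE]. ROWS is JSON, a list of rows, each a list of 3 entries, a list of its own where there are three numbers: the shift along the world's x, y, z in cm, then the turn about the world's z in rad, then the opening, from 0 (shut) to 1 (fully open). A call has 1 to 12 rows; each row shifts and turns the commanded pose from where the row before left it; what a row does not reach is not made up. A row lasts 1/8 s, in which the tool goes at most 62.5 mm and 10.7 degrees, less where a joint would pass 70% of its speed; a pose out of reach is approached as far as the arm can. A call with a gripper value outside its range is refused whole. The fingers move at their own pace and stop on an object; FORCE is the grip in N (left out, the last holds). Time passes only in rows, so rows that do not move let the fingers close. It gives the time, the measured TCP pose, the force, the opening and the grip force at its end, in the units of the state.
- get_obs(): the state, without advancing time (a new reading comes with each control period).
- capture(name): name is "scene" or "top" or "wrist"; returns a dict with "color" (420x560x3 uint8, red, green, blue), "camera_matrix" (3x3 intrinsics, pixels), "k1" (the pictures are not rectified: a ray, as slopes to the right and down, at radius r is drawn at 1 + k1 r^2 times it, then the intrinsics apply), "origin" and "rotation" of the camera in the world. Camera axes: x right, y up, looking along -z (the intrinsics and any distortion apply to the point x, -y, -z); pixel columns grow to the right and rows downward; lengths in m; the calibration is good to about 2 mm. A picture is of the moment at which its call begins. There is no depth.
- finish_job(): hands the job in; it is judged then, once.
The state is a dict: "time_s": time; "joints": joint angles; "qd": joint speeds; "effort": joint torques, N m; "position": TCP position; "tool_rot": TCP orientation; "wrist_force": force on the tool from outside, world axes, zero at the start; "wrist_torque": the same for the moment, N m; "gripper_width": finger opening in m; "gripper_force": force on a finger pad.
Only numpy, scipy, OpenCV 4.12 (cv2) and the standard library are available. Lean on these libraries where they do the work, as an engineer would, in place of code of your own. Each camera call takes 0.05 s, during which the arm holds its last target. There are 200 camera calls.

## Task

Lay every slim steel rod, centred, in the V-notches of the cradle, filling the notches one after another from the end with the upright end plate, and chock this layer by setting the tall block (its longer side along the row) on the cradle floor midway between the rails, snug against the last slim rod. Only then lay the thick tube on top, in the hollow between the last two slim rods next to the chock. Finally set the flat cap block part-way on the chock's top from the outer side, about 15 mm short of its place, and slide it in face on face until its sides and outer end are flush with the chock's, its nose chocking the tube; do not knock the spool or the handheld meter about.

Things in the scene. Friction and masses are not known exactly. Their poses are not given: they have to be found in the camera images.
- cradle: fixed base plate 130 x 271 mm, its flat floor 10 mm above the bench. Two rails along its y at x = -55 and +55 mm (12 mm thick, tops at 25 mm) have four 90-degree V-notches at 50 mm pitch; the channel between is 98 mm wide. Rods lie along its x. Origin at bench level under the middle of the notches. An end plate 45 mm high stands at y = -117 mm; the other end, y = 150 mm, is open
- notch1 (a point): where the middle of a slim rod's axis lies when seated centred in notch 1 of the cradle (notch 1 is next to the end plate; y = -75 mm in the cradle's frame, 30 mm above the bench); axes as the cradle's
- notch2 (a point): where the middle of a slim rod's axis lies when seated centred in notch 2 of the cradle (notch 1 is next to the end plate; y = -25 mm in the cradle's frame, 30 mm above the bench); axes as the cradle's
- notch3 (a point): where the middle of a slim rod's axis lies when seated centred in notch 3 of the cradle (notch 1 is next to the end plate; y = 25 mm in the cradle's frame, 30 mm above the bench); axes as the cradle's
- notch4 (a point): where the middle of a slim rod's axis lies when seated centred in notch 4 of the cradle (notch 1 is next to the end plate; y = 75 mm in the cradle's frame, 30 mm above the bench); axes as the cradle's
- nook2 (a point): where the middle of the thick tube's axis lies when it rests on the slim rods of notches 1 and 2 (50 mm above the bench); axes as the cradle's
- nook3 (a point): where the middle of the thick tube's axis lies when it rests on the slim rods of notches 2 and 3 (50 mm above the bench); axes as the cradle's
- nook4 (a point): where the middle of the thick tube's axis lies when it rests on the slim rods of notches 3 and 4 (50 mm above the bench); axes as the cradle's
- rod1: slim plain steel rod, 24 mm diameter, 150 mm long, 0.5 kg (varies), may be absent; origin at its middle on its axis, x along the axis. It starts lying in a tray slot with its axis 20 mm above the bench; a neighbour's axis is at least 50 mm away
- rod2: slim plain steel rod, 24 mm diameter, 150 mm long, 0.5 kg (varies), may be absent; origin at its middle on its axis, x along the axis. It starts lying in a tray slot with its axis 20 mm above the bench; a neighbour's axis is at least 50 mm away
- rod3: slim plain steel rod, 24 mm diameter, 150 mm long, 0.5 kg (varies), may be absent; origin at its middle on its axis, x along the axis. It starts lying in a tray slot with its axis 20 mm above the bench; a neighbour's axis is at least 50 mm away
- rod4: slim plain steel rod, 24 mm diameter, 150 mm long, 0.5 kg (varies), may be absent; origin at its middle on its axis, x along the axis. It starts lying in a tray slot with its axis 20 mm above the bench; a neighbour's axis is at least 50 mm away
- tube: thick closed-ended steel tube, 40 mm diameter, 150 mm long, 0.55 kg (varies); origin at its middle on its axis, x along the axis. It starts in the wide slot of one tray with its axis 28 mm above the bench
- chock: tall plain steel block 36 (x) x 44 (y) x 34 mm high (z), 0.42 kg, starting upright on the bench; origin under its centre. In use its 44 mm side runs along cradle y, it is gripped across the 36 mm, and its top is 44 mm above the bench, 2 mm above the slim rods. When it touches a rod its centre is 34 mm further along cradle +y than that rod's notch
- cap: flat plain steel block 36 (x) x 60 (y) x 14 mm thick (z), 0.24 kg, starting flat on the bench; origin under its centre. In use it lies on the chock, 60 mm side along cradle y: with sides and outer end flush it overhangs the chock by 16 mm on the inner side, its centre is 8 mm nearer the end plate than the chock's, and its nose is 1 mm from the tube
- tray_a: fixed black parts tray 170 x 160 mm, 8 mm thick with ridges 6 mm higher at its two ends only (30 mm long from 40 mm off the middle); two slim-rod slots and one wide slot, along its x; origin on the bench under its centre
- tray_b: fixed black parts tray 170 x 100 mm, same make, two slim-rod slots
- spool: bystander: grey spool 52 mm across, 46 mm high
- multimeter: bystander: black handheld meter 150 x 75 x 32 mm
Things that resemble listed ones, but are neither listed nor needed, are in the scene too. Leave any green look-alike of the rod4 alone.

How it is judged:
On the way, in this order (a step that is already met when the one before it is completed fails the run):
1. every slim rod lies seated and centred in a V-notch, without gaps from the end plate on, and the chock stands on the cradle floor against the last of them (((distance between rod1 and notch1 below 0.01 m and z of rod1 in the frame of notch1 between -0.003 and 0.003 m and angle between the x axis of rod1 and the x axis of cradle, either way round below 0.06 rad) or (distance between rod1 and notch2 below 0.01 m and z of rod1 in the frame of notch2 between -0.003 and 0.003 m and angle between the x axis of rod1 and the x axis of cradle, either way round below 0.06 rad) or (distance between rod1 and notch3 below 0.01 m and z of rod1 in the frame of notch3 between -0.003 and 0.003 m and angle between the x axis of rod1 and the x axis of cradle, either way round below 0.06 rad) or (distance between rod1 and notch4 below 0.01 m and z of rod1 in the frame of notch4 between -0.003 and 0.003 m and angle between the x axis of rod1 and the x axis of cradle, either way round below 0.06 rad)) and ((distance between rod2 and notch1 below 0.01 m and z of rod2 in the frame of notch1 between -0.003 and 0.003 m and angle between the x axis of rod2 and the x axis of cradle, either way round below 0.06 rad) or (distance between rod2 and notch2 below 0.01 m and z of rod2 in the frame of notch2 between -0.003 and 0.003 m and angle between the x axis of rod2 and the x axis of cradle, either way round below 0.06 rad) or (distance between rod2 and notch3 below 0.01 m and z of rod2 in the frame of notch3 between -0.003 and 0.003 m and angle between the x axis of rod2 and the x axis of cradle, either way round below 0.06 rad) or (distance between rod2 and notch4 below 0.01 m and z of rod2 in the frame of notch4 between -0.003 and 0.003 m and angle between the x axis of rod2 and the x axis of cradle, either way round below 0.06 rad)) and ((distance between rod3 and notch1 below 0.01 m and z of rod3 in the frame of notch1 between -0.003 and 0.003 m and angle between the x axis of rod3 and the x axis of cradle, either way round below 0.06 rad) or (distance between rod3 and notch2 below 0.01 m and z of rod3 in the frame of notch2 between -0.003 and 0.003 m and angle between the x axis of rod3 and the x axis of cradle, either way round below 0.06 rad) or (distance between rod3 and notch3 below 0.01 m and z of rod3 in the frame of notch3 between -0.003 and 0.003 m and angle between the x axis of rod3 and the x axis of cradle, either way round below 0.06 rad) or (distance between rod3 and notch4 below 0.01 m and z of rod3 in the frame of notch4 between -0.003 and 0.003 m and angle between the x axis of rod3 and the x axis of cradle, either way round below 0.06 rad)) and ((distance between rod4 and notch1 below 0.01 m and z of rod4 in the frame of notch1 between -0.003 and 0.003 m and angle between the x axis of rod4 and the x axis of cradle, either way round below 0.06 rad) or (distance between rod4 and notch2 below 0.01 m and z of rod4 in the frame of notch2 between -0.003 and 0.003 m and angle between the x axis of rod4 and the x axis of cradle, either way round below 0.06 rad) or (distance between rod4 and notch3 below 0.01 m and z of rod4 in the frame of notch3 between -0.003 and 0.003 m and angle between the x axis of rod4 and the x axis of cradle, either way round below 0.06 rad) or (distance between rod4 and notch4 below 0.01 m and z of rod4 in the frame of notch4 between -0.003 and 0.003 m and angle between the x axis of rod4 and the x axis of cradle, either way round below 0.06 rad)) and ((distance between rod1 and notch1 below 0.01 m and z of rod1 in the frame of notch1 between -0.003 and 0.003 m and angle between the x axis of rod1 and the x axis of cradle, either way round below 0.06 rad) or (distance between rod2 and notch1 below 0.01 m and z of rod2 in the frame of notch1 between -0.003 and 0.003 m and angle between the x axis of rod2 and the x axis of cradle, either way round below 0.06 rad) or (distance between rod3 and notch1 below 0.01 m and z of rod3 in the frame of notch1 between -0.003 and 0.003 m and angle between the x axis of rod3 and the x axis of cradle, either way round below 0.06 rad) or (distance between rod4 and notch1 below 0.01 m and z of rod4 in the frame of notch1 between -0.003 and 0.003 m and angle between the x axis of rod4 and the x axis of cradle, either way round below 0.06 rad)) and ((distance between rod1 and notch2 below 0.01 m and z of rod1 in the frame of notch2 between -0.003 and 0.003 m and angle between the x axis of rod1 and the x axis of cradle, either way round below 0.06 rad) or (distance between rod2 and notch2 below 0.01 m and z of rod2 in the frame of notch2 between -0.003 and 0.003 m and angle between the x axis of rod2 and the x axis of cradle, either way round below 0.06 rad) or (distance between rod3 and notch2 below 0.01 m and z of rod3 in the frame of notch2 between -0.003 and 0.003 m and angle between the x axis of rod3 and the x axis of cradle, either way round below 0.06 rad) or (distance between rod4 and notch2 below 0.01 m and z of rod4 in the frame of notch2 between -0.003 and 0.003 m and angle between the x axis of rod4 and the x axis of cradle, either way round below 0.06 rad)) and (not ((distance between rod1 and notch4 below 0.01 m and z of rod1 in the frame of notch4 between -0.003 and 0.003 m and angle between the x axis of rod1 and the x axis of cradle, either way round below 0.06 rad) or (distance between rod2 and notch4 below 0.01 m and z of rod2 in the frame of notch4 between -0.003 and 0.003 m and angle between the x axis of rod2 and the x axis of cradle, either way round below 0.06 rad) or (distance between rod3 and notch4 below 0.01 m and z of rod3 in the frame of notch4 between -0.003 and 0.003 m and angle between the x axis of rod3 and the x axis of cradle, either way round below 0.06 rad) or (distance between rod4 and notch4 below 0.01 m and z of rod4 in the frame of notch4 between -0.003 and 0.003 m and angle between the x axis of rod4 and the x axis of cradle, either way round below 0.06 rad)) or ((distance between rod1 and notch3 below 0.01 m and z of rod1 in the frame of notch3 between -0.003 and 0.003 m and angle between the x axis of rod1 and the x axis of cradle, either way round below 0.06 rad) or (distance between rod2 and notch3 below 0.01 m and z of rod2 in the frame of notch3 between -0.003 and 0.003 m and angle between the x axis of rod2 and the x axis of cradle, either way round below 0.06 rad) or (distance between rod3 and notch3 below 0.01 m and z of rod3 in the frame of notch3 between -0.003 and 0.003 m and angle between the x axis of rod3 and the x axis of cradle, either way round below 0.06 rad) or (distance between rod4 and notch3 below 0.01 m and z of rod4 in the frame of notch3 between -0.003 and 0.003 m and angle between the x axis of rod4 and the x axis of cradle, either way round below 0.06 rad))) and x of chock in the frame of cradle between -0.01 and 0.01 m and z of chock in the frame of cradle between 0.0085 and 0.0115 m and angle between chock's own z axis and vertical below 0.04 rad and angle between the x axis of chock and the x axis of cradle, either way round below 0.08 rad and ((y of chock in the frame of notch2 between 0.03 and 0.0375 m and ((distance between rod1 and notch2 below 0.01 m and z of rod1 in the frame of notch2 between -0.003 and 0.003 m and angle between the x axis of rod1 and the x axis of cradle, either way round below 0.06 rad) or (distance between rod2 and notch2 below 0.01 m and z of rod2 in the frame of notch2 between -0.003 and 0.003 m and angle between the x axis of rod2 and the x axis of cradle, either way round below 0.06 rad) or (distance between rod3 and notch2 below 0.01 m and z of rod3 in the frame of notch2 between -0.003 and 0.003 m and angle between the x axis of rod3 and the x axis of cradle, either way round below 0.06 rad) or (distance between rod4 and notch2 below 0.01 m and z of rod4 in the frame of notch2 between -0.003 and 0.003 m and angle between the x axis of rod4 and the x axis of cradle, either way round below 0.06 rad))) or (y of chock in the frame of notch3 between 0.03 and 0.0375 m and ((distance between rod1 and notch3 below 0.01 m and z of rod1 in the frame of notch3 between -0.003 and 0.003 m and angle between the x axis of rod1 and the x axis of cradle, either way round below 0.06 rad) or (distance between rod2 and notch3 below 0.01 m and z of rod2 in the frame of notch3 between -0.003 and 0.003 m and angle between the x axis of rod2 and the x axis of cradle, either way round below 0.06 rad) or (distance between rod3 and notch3 below 0.01 m and z of rod3 in the frame of notch3 between -0.003 and 0.003 m and angle between the x axis of rod3 and the x axis of cradle, either way round below 0.06 rad) or (distance between rod4 and notch3 below 0.01 m and z of rod4 in the frame of notch3 between -0.003 and 0.003 m and angle between the x axis of rod4 and the x axis of cradle, either way round below 0.06 rad))) or (y of chock in the frame of notch4 between 0.03 and 0.0375 m and ((distance between rod1 and notch4 below 0.01 m and z of rod1 in the frame of notch4 between -0.003 and 0.003 m and angle between the x axis of rod1 and the x axis of cradle, either way round below 0.06 rad) or (distance between rod2 and notch4 below 0.01 m and z of rod2 in the frame of notch4 between -0.003 and 0.003 m and angle between the x axis of rod2 and the x axis of cradle, either way round below 0.06 rad) or (distance between rod3 and notch4 below 0.01 m and z of rod3 in the frame of notch4 between -0.003 and 0.003 m and angle between the x axis of rod3 and the x axis of cradle, either way round below 0.06 rad) or (distance between rod4 and notch4 below 0.01 m and z of rod4 in the frame of notch4 between -0.003 and 0.003 m and angle between the x axis of rod4 and the x axis of cradle, either way round below 0.06 rad))))), for 0.2 s.
2. the thick tube lies in the hollow between the last two slim rods, with the chock still in place (angle between the x axis of tube and the x axis of cradle, either way round below 0.06 rad and ((y of chock in the frame of notch2 between 0.03 and 0.0375 m and x of tube in the frame of nook2 between -0.01 and 0.01 m and y of tube in the frame of nook2 between -0.005 and 0.005 m and z of tube in the frame of nook2 between -0.004 and 0.004 m) or (y of chock in the frame of notch3 between 0.03 and 0.0375 m and x of tube in the frame of nook3 between -0.01 and 0.01 m and y of tube in the frame of nook3 between -0.005 and 0.005 m and z of tube in the frame of nook3 between -0.004 and 0.004 m) or (y of chock in the frame of notch4 between 0.03 and 0.0375 m and x of tube in the frame of nook4 between -0.01 and 0.01 m and y of tube in the frame of nook4 between -0.005 and 0.005 m and z of tube in the frame of nook4 between -0.004 and 0.004 m))), for 0.2 s.
3. the cap block lies flat on the chock's top, 8 to 30 mm short of its place on the outer side (z of cap in the frame of chock between 0.0325 and 0.0355 m and angle between the z axis of cap and the z axis of chock, either way round below 0.04 rad and x of cap in the frame of chock between -0.008 and 0.008 m and ((y of chock in the frame of notch2 between 0.03 and 0.0375 m and y of cap in the frame of notch2 between 0.034 and 0.057 m) or (y of chock in the frame of notch3 between 0.03 and 0.0375 m and y of cap in the frame of notch3 between 0.034 and 0.057 m) or (y of chock in the frame of notch4 between 0.03 and 0.0375 m and y of cap in the frame of notch4 between 0.034 and 0.057 m))), for 0.1 s.
At the end, for the whole second after the job is handed in: Slim rods seated (3 mm high, 10 mm along) in the first notches; chock on the floor, within 10 mm of the middle and 3.5 mm of the last rod; tube between the last two rods (5 mm across, 10 mm along); cap flat on the chock, sides and end flush to 4 mm, nose within 6 mm of the tube; at rest (all of step 1 and all of step 2 and z of cap in the frame of chock between 0.0325 and 0.0355 m and angle between the z axis of cap and the z axis of chock, either way round below 0.04 rad and x of cap in the frame of chock between -0.004 and 0.004 m and angle between the x axis of cap and the x axis of chock, either way round below 0.06 rad and (y of cap in the frame of chock between 0.004 and 0.012 m or y of cap in the frame of chock between -0.012 and -0.004 m) and ((y of chock in the frame of notch2 between 0.03 and 0.0375 m and y of cap in the frame of notch2 between 0.022 and 0.031 m) or (y of chock in the frame of notch3 between 0.03 and 0.0375 m and y of cap in the frame of notch3 between 0.022 and 0.031 m) or (y of chock in the frame of notch4 between 0.03 and 0.0375 m and y of cap in the frame of notch4 between 0.022 and 0.031 m)) and linear speed of each of rod1, rod2, rod3, rod4, tube, chock, cap below 0.02 m/s); the robot touches nothing.
It fails at once if the spool or the handheld meter is shifted by more than 40 mm (distance of any of spool, multimeter from where it was at the start of the episode above 0.04 m).
Of rod1, rod2, rod3, rod4 only 2 to 4 are there at a start; the rules pass over those that are not, and their reading is None.
At some moment in a run one of chock, cap may be knocked a few centimetres aside while the robot is not near it.
It also fails if it takes over 210 s, if anything falls off the work surface, if the arm or the gripper's body presses on something with over 40 N, if the wrist force passes 120 N, or if a joint passes its speed limit or range.

## Working session

There is one attempt and no reset: what is moved stays moved. The work goes in short steps, Python scripts to look and compute and a shell command to move; the robot and the scene stay as the last step left them, time stands still between calls to the robot, and variables do not carry over. Pictures are saved under pics/ and viewed, at most 14 in all, crops included, and the job is handed in when it is done.

```bash
mkdir -p pics; cat > h.py <<'E'
from workcell import *
import numpy as np, cv2
def cap(name,f=None):
    c=capture(name)
    if f: cv2.imwrite('pics/'+f,c['color'][:,:,::-1])
    return c
def ray(c,u,v):
    K=np.array(c['camera_matrix']);x=(u-K[0,2])/K[0,0];y=(v-K[1,2])/K[1,1]
    rd=np.hypot(x,y);r=rd
    for _ in range(20): r=rd/(1+c['k1']*r*r)
    s=r/rd if rd>0 else 1
    d=np.array(c['rotation'])@np.array([x*s,-y*s,-1]);return np.array(c['origin']),d
def pt(c,u,v,z):
    o,d=ray(c,u,v);return (o+d*(z-o[2])/d[2])
def proj(c,P):
    p=np.array(c['rotation']).T@(np.array(P)-np.array(c['origin']))
    x,y=p[0]/-p[2],-p[1]/-p[2];s=1+c['k1']*(x*x+y*y);K=np.array(c['camera_matrix'])
    return K[0,0]*x*s+K[0,2],K[1,1]*y*s+K[1,2]
E
python3 - <<'E'
from h import *
for n in('top','scene','wrist'):
    c=cap(n,n+'0.png');print(n,c['origin'],c['rotation'],c['camera_matrix'],c['k1'])
print(get_obs())
E
```

```text
top [ 0.29072885 -0.03944384  1.18849112] [-0.07776153  0.0844971   0.73485061 -0.66843695] [[468.13241609   0.         276.09922851]
 [  0.         468.13241609 210.83951853]
 [  0.           0.           1.        ]] -0.003435430081768359
scene [ 1.17096839 -0.53871439  0.95644562] [0.3106357  0.15593474 0.40438003 0.84597081] [[441.73201532   0.         283.43222958]
 [  0.         441.73201532 210.98492755]
 [  0.           0.           1.        ]] -0.05045067911371828
wrist [ 0.2973252  -0.43746414  0.37293793] [-0.1167232   0.07292671 -0.51952261  0.84329926] [[323.71248635   0.         274.32331502]
 [  0.         323.71248635 210.16462016]
 [  0.           0.           1.        ]] 0.011294136472268318
{'time_s': 0.15, 'joints': array([-1.10499669e+00,  1.26244447e-01, -4.03213962e-02,  1.40540777e+00,
        2.88786131e-05,  1.57075814e+00]), 'qd': array([-0.00051738, -0.00102998,  0.00281337,  0.00111851,  0.00046675,
       -0.00110491]), 'effort': array([ 3.24092562e-04, -4.36276388e+01,  3.53149080e+01,  1.36732878e-02,
        7.54342022e-05,  5.19131245e-07]), 'position': array([ 0.23567117, -0.46879836,  0.23073079]), 'tool_rot': array([ 9.72996634e-01,  2.30818549e-01, -1.21798914e-04, -5.76087632e-04]), 'wrist_force': array([-0.17095722, -1.40543237,  0.01921542]), 'wrist_torque': array([-0.02482006, -0.02838812, -0.02333664]), 'gripper_force': 0.0, 'gripper_width': 0.08559347750855625}
```

View pics/top0.png

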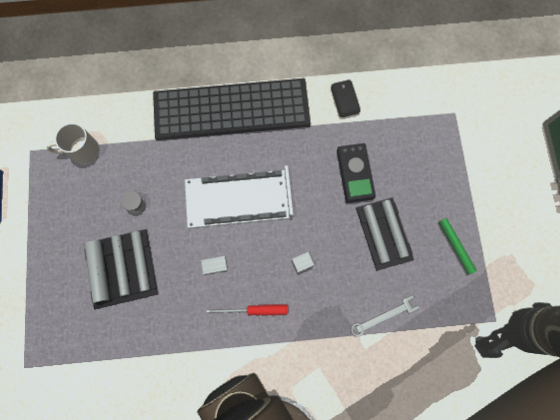

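View pics/scene0.png

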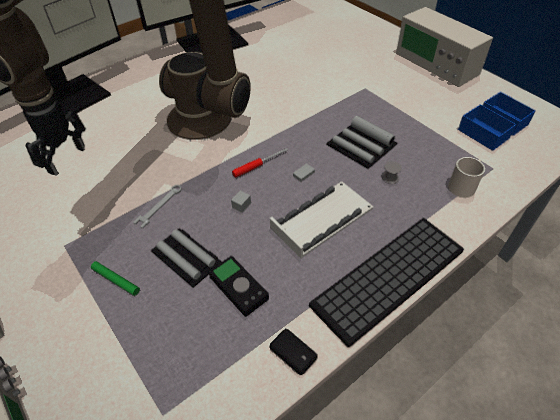

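The top view shows four grey rods at (377,233), (396,229), (120,265) and (140,260), with the tube at (97,272). The cap is at (213,265), the chock at (302,262), and the cradle at (238,197) with its end plate at the right (290,193). Possible mix-ups for a rod are the green bar (457,246), the screwdriver (260,310), the wrench (385,317) and the tube (97,272). I choose the four slim grey ones in the trays.

```bash
python3 - <<'E'
s=open('h.py').read().replace("np.array(c['rotation'])","R(c)").replace("def ray","from scipy.spatial.transform import Rotation as Ro\ndef R(c): return Ro.from_quat(c['rotation']).as_matrix()\ndef ray",1)
open('h.py','w').write(s)
E
cat > seg.py <<'E'
from h import *
c=cap('top','top1.png');im=c['color']
g=im.max(2);hsv=cv2.cvtColor(im,cv2.COLOR_RGB2HSV)
def rects(box,mask,z,amin=60):
    x0,y0,x1,y1=box;m=np.zeros_like(mask);m[y0:y1,x0:x1]=mask[y0:y1,x0:x1]
    for k in cv2.findContours(m,cv2.RETR_EXTERNAL,cv2.CHAIN_APPROX_NONE)[0]:
        if cv2.contourArea(k)<amin: continue
        r=cv2.minAreaRect(k);b=cv2.boxPoints(r);P=np.array([pt(c,u,v,z) for u,v in b])[:,:2]
        e1=P[1]-P[0];e2=P[2]-P[1]
        L=e1 if np.hypot(*e1)>np.hypot(*e2) else e2
        print(box,'px',np.round(r[0],1),'ctr',np.round(P.mean(0),4),'size',np.round(sorted([np.hypot(*e1),np.hypot(*e2)]),4),'ang long',round(np.arctan2(L[1],L[0])%np.pi,3))
if __name__=='__main__':
    m=((g>105)*255).astype('uint8')
    cv2.imwrite('pics/crop1.png',cv2.resize(im[160:325,80:420,::-1],(800,388),interpolation=cv2.INTER_CUBIC))
    cv2.imwrite('pics/mask1.png',cv2.resize(m[160:325,80:420],(800,388)))
    rects((355,195,415,272),m,.025);rects((82,228,160,310),m,.025)
    rects((190,245,240,285),m,.014);rects((285,245,325,280),m,.034);rects((175,160,300,235),m,.01)
E
python3 seg.py
```

```text
(355, 195, 415, 272) px [384.5 233. ] ctr [ 0.481  -0.3309] size [0.1518 0.1954] ang long 2.98
(82, 228, 160, 310) px [120.5 268.5] ctr [0.4544 0.3349] size [0.1953 0.2012] ang long 3.104
(190, 245, 240, 285) px [214.5 264.5] ctr [0.4422 0.1031] size [0.0979 0.1242] ang long 1.476
(285, 245, 325, 280) px [304.5 262. ] ctr [ 0.4247 -0.1211] size [0.0841 0.0971] ang long 1.476
(175, 160, 300, 235) px [237. 197.] ctr [0.6141 0.0338] size [0.1993 0.3291] ang long 1.476
```

View pics/crop1.png

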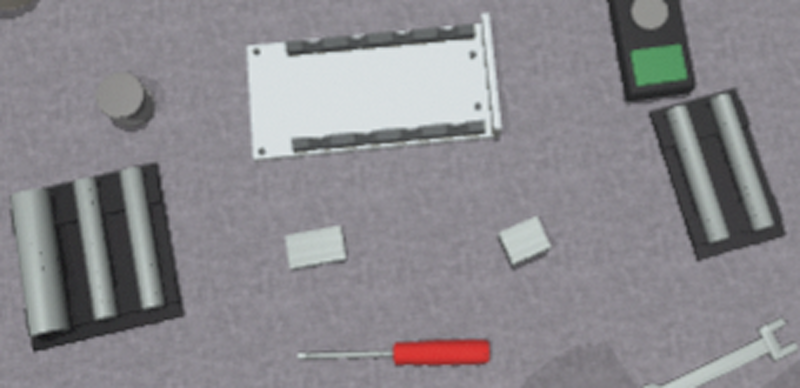

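View pics/mask1.png

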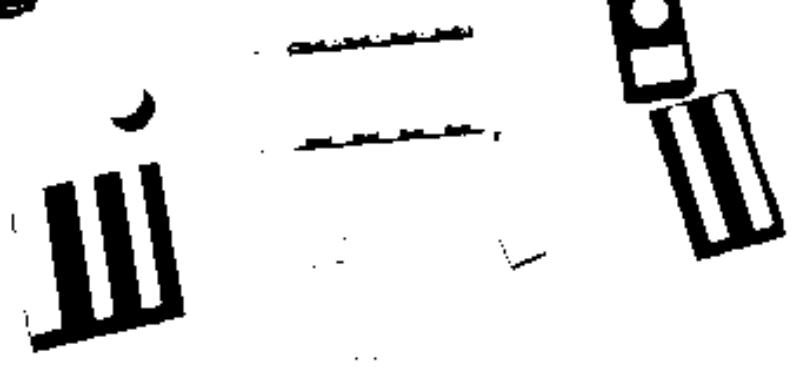

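The crop shows both trays with the four grey rods and the tube. The cradle has its end plate at the right, and the cap and chock are plain light blocks. The mat needs masking out by its purplish tint.

```bash
cat > seg2.py <<'E'
from seg import *
f=im.astype(int);gr=f[:,:,1]-(f[:,:,0]+f[:,:,2])/2
print([im[y,x] for x,y in((213,265),(302,262),(250,265),(396,229),(97,272),(120,265),(238,197))])
m=((gr>-1.5)&(g>105)).astype('uint8')*255;br=((gr>-1.5)&(g>175)).astype('uint8')*255
rects((355,195,415,272),m,.022);rects((82,228,160,310),m,.022)
rects((190,245,240,285),br,.014);rects((285,245,325,280),br,.034);rects((175,160,300,235),br,.01)
E
python3 seg2.py
```

```text
[array([190, 198, 195], dtype=uint8), array([193, 201, 198], dtype=uint8), array([136, 132, 140], dtype=uint8), array([168, 176, 173], dtype=uint8), array([158, 166, 164], dtype=uint8), array([172, 179, 176], dtype=uint8), array([217, 223, 224], dtype=uint8)]
(355, 195, 415, 272) px [376.  233.2] ctr [ 0.4824 -0.3098] size [0.0215 0.1515] ang long 0.176
(355, 195, 415, 272) px [395.1 228.1] ctr [ 0.4906 -0.3597] size [0.0216 0.1519] ang long 0.167
(82, 228, 160, 310) px [ 94.7 270.8] ctr [0.4544 0.4002] size [0.0374 0.1555] ang long 0.13
(82, 228, 160, 310) px [119.5 265.1] ctr [0.4627 0.3383] size [0.0214 0.1524] ang long 0.132
(82, 228, 160, 310) px [139.3 260.5] ctr [0.4694 0.2887] size [0.021  0.1523] ang long 0.132
(190, 245, 240, 285) px [213.4 264.3] ctr [0.4425 0.1059] size [0.0346 0.0589] ang long 1.658
(285, 245, 325, 280) px [302.6 261.4] ctr [ 0.4262 -0.1166] size [0.0343 0.0425] ang long 1.881
(175, 160, 300, 235) px [237.4 196.5] ctr [0.6145 0.0324] size [0.1382 0.28  ] ang long 1.582
```

```bash
python3 -m creep '[[[5,3,0],-0.15,0.45],[[5,3,0],-0.15,0.45],[[5,3,0],0,0.45],[[0,0,0],0,0.45]]' 60; python3 - <<'E'
from h import *
print(get_obs()['joints']); c=cap('wrist','w1.png');print(pt(c,280,210,0),c['origin'])
c2=cap('top')
E
```

```text
time_s: 0.75
position: [0.3886, -0.3769, 0.2308]
tool_rot: [0.996, 0.086, 0.0, -0.0]
wrist_force: [-0.4, -0.3, -0.3]
gripper_width: 0.0382
gripper_force: 0.0
[-7.70510332e-01  1.57415586e-01 -3.85663019e-03  1.41003576e+00
  6.21653776e-04  2.19973165e+00]
[ 0.35368138 -0.38927159  0.        ] [ 0.45646688 -0.36472668  0.37318737]
```

View pics/w1.png

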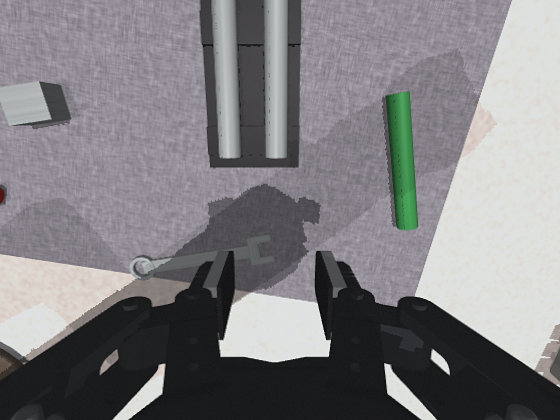

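The wrist view shows tray_b's rods at (228,80) and (276,80), with the green bar apart at (402,160). The last joint runs out for this orientation near the cradle, so I flip the tool half a turn.

```bash
python3 -m creep '[[[1,0.2,0],0.185,0.45],[[1,0.2,0],0.185,0.45],[[1,0.2,0],0.185,0.45],[[1,0.2,0],0.185,0.45],[[1,0.2,0],0.185,0.45],[[1,0.2,0],0.185,0.45],[[1,0.2,0],0.185,0.45],[[1,0.2,0],0.185,0.45],[[1,0.1,0],0.185,0.45],[[1.2,0,0],0.185,0.45],[[0,0,0],0.185,0.45],[[0,0,0],0.185,0.45]]' >/dev/null
python3 -m creep '[[[0,0,-2],0.185,0.45],[[0,0,-2],0.185,0.45],[[0,0,-2],0.185,0.45],[[0,0,-2],0.185,0.45],[[0,0,0],0.185,0.45],[[0,0,0],0,0.45],[[0,0,0],0,0.45]]'; python3 - <<'E'
from h import *
o=get_obs();print(o['joints']);c=cap('wrist','w2.png')
t=np.array(o['position'])
print('proj',[np.round(proj(c,p)) for p in((.4906,-.3597,.03),(.4824,-.3098,.03),(t[0],t[1],.03),(t[0],t[1],t[2]))])
E
```

```text
time_s: 3.22
position: [0.4873, -0.3629, 0.1517]
tool_rot: [-0.082, 0.997, -0.0, 0.0]
wrist_force: [-0.3, -0.3, -0.2]
gripper_width: 0.0382
gripper_force: 0.0
[-6.40131298e-01  2.91291028e-01 -8.47381363e-03  1.27047407e+00
 -8.18310356e-05 -8.04903255e-01]
proj [array([277., 208.]), array([337., 208.]), array([274., 204.]), array([273., 267.])]
```

View pics/w2.png

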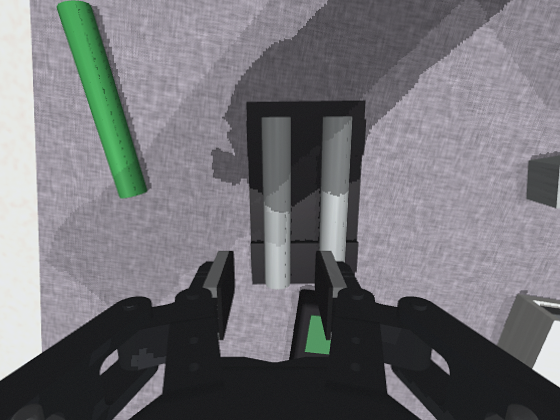

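The wrist view shows rod B2 running (277,117)–(277,289), matching its projected middle (277,208), and B1 to its right at (337,205). I grasp B2.

```bash
python3 -m creep '[[[0.3,0.3,-4],0,0.45],[[0,0,-4],0,0.45],[[0,0,-3],0,0.45],[[0,0,-2],0,0.45],[[0,0,-1.2],0,0.45],[[0,0,0],0,0.45]]' 60;  python3 -m creep '[[[0,0,0],0,0.1],[[0,0,0],0,0.1],[[0,0,0],0,0.1],[[0,0,0],0,0.1]]' 60;python3 -m creep '[[[0,0,3],0,0.1],[[0,0,5],0,0.1],[[0,0,5],0,0.1],[[0,0,0],0,0.1]]' 60
python3 - <<'E'
from h import *
c=cap('wrist','w3.png')
E
```

```text
time_s: 4.03
position: [0.4904, -0.3589, 0.0088]
tool_rot: [-0.084, 0.996, 0.0, -0.0]
wrist_force: [0.2, -0.4, 0.6]
gripper_width: 0.0384
gripper_force: 0.0
time_s: 4.53
position: [0.4914, -0.3597, 0.0106]
tool_rot: [-0.084, 0.996, -0.001, 0.001]
wrist_force: [-1.0, -0.2, 5.0]
gripper_width: 0.0218
gripper_force: 59.5
time_s: 5.03
position: [0.4925, -0.3602, 0.1433]
tool_rot: [-0.085, 0.996, -0.002, 0.003]
wrist_force: [1.2, -0.2, -4.9]
gripper_width: 0.0218
gripper_force: 59.9
```

View pics/w3.png

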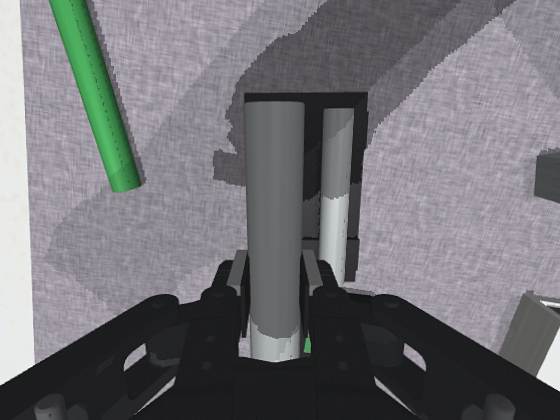

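The rod is held, centred in the fingers at (275,230). Next I get the cradle pose from edge lines in the top picture.

```bash
cat > cradle.py <<'E'
from h import *
def fit(c,im):
    f=im.astype(int);gr=f[:,:,1]-(f[:,:,0]+f[:,:,2])/2;m=(gr>-1.5)&(f.max(2)>175)
    # subpixel edges via gray midlevel
    G=cv2.GaussianBlur(f.max(2).astype('float32'),(0,0),.6)
    def cross(a,th):
        k=np.where(a>th)[0][0]; return k-(a[k]-th)/(a[k]-a[k-1]) if k>0 else k
    L=[(175+cross(G[v,175:200],180),v) for v in range(184,223)]
    B=[(u,238-cross(G[205:239,u][::-1],180)) for u in range(194,280)]
    T=[(u,160+cross(G[160:215,u],180)) for u in range(194,280)]
    def line(p,z):
        P=np.array([pt(c,u,v,z)[:2] for u,v in p]);
        for _ in range(4):
            mu=P.mean(0);d=np.linalg.svd(P-mu)[2][0];r=np.abs((P-mu)@[-d[1],d[0]]);P=P[r<max(2*np.median(r),.0005)]
        return mu,d,np.median(r)
    return line(L,.01),line(B,.01),line(T,.01)
if __name__=='__main__':
    c=capture('top');im=cv2.imread('pics/top0.png')[:,:,::-1]
    L,B,T=fit(c,im)
    a=np.arctan2(B[1][1],B[1][0])%np.pi;aT=np.arctan2(T[1][1],T[1][0])%np.pi;aL=np.arctan2(L[1][1],L[1][0])
    print('angles',a,aT,aL,L[2],B[2])
    y=B[1]*np.sign(B[1][1]);x=np.array([y[1],-y[0]])
    # corner: x=-65 (B), y=150 (L)
    A=np.array([x,y]);corner=B[0]+y*((L[0]-B[0])@y)
    o=corner+.065*x-.150*y
    print('yaw of x',np.arctan2(x[1],x[0]),'origin',o,'width check',(T[0]-B[0])@x)
    for n in range(4): print('notch',n+1,o+y*(-.075+.05*n))
E
python3 cradle.py
```

```text
angles 1.5755875641499655 1.5718868844667233 -3.1385920140935246 0.00012366829430583096 0.00014208634935450307
yaw of x 0.004791237355068752 origin [0.62948878 0.01834631] width check 0.09222549923601887
notch 1 [ 0.62984812 -0.05665283]
notch 2 [ 0.62960856 -0.0066534 ]
notch 3 [0.629369   0.04334602]
notch 4 [0.62912944 0.09334545]
```

```bash
sed -i 's/\[::-1\],180)/[::-1],163)/' cradle.py; python3 cradle.py; python3 - <<'E'
import cv2
im=cv2.imread('pics/top0.png');print(im[205:232,[200,230,260]].max(2).T, im[165:200,[200,230,260]].max(2).T,im[200,180:195].max(1))
E
```

```text
angles 1.605913196866621 1.5718868844667233 -3.1385920140935246 0.00012366829430583096 0.008767087127724376
yaw of x 0.035116870071724544 origin [0.6192163 0.0185153] width check 0.10243324286145905
notch 1 [ 0.62184953 -0.05643846]
notch 2 [ 0.62009404 -0.00646929]
notch 3 [0.61833856 0.04349988]
notch 4 [0.61658308 0.09346905]
[[224 224 224 224 224 224 224 223 224 223 224 223 224 223 224 224 224 223
  224 223 224 167 140 147 146 145 144]
 [225 224 224 225 224 225 224 225 224 223 224 160 100 100 101  89  73 129
  147 131 136 136 137 145 149 145 149]
 [224 225 223 224 225 224 224 224 163 110 110 110  97  72 133 158 122 132
  144 147 146 145 142 141 141 145 144]] [[145 147 147 147 146 148 148 148 145 148 149 147 156 192 212 214 215 221
  223 224 223 224 224 224 224 225 224 224 224 223 223 224 224 224 225]
 [147 145 145 146 146 145 149 147 148 155 165 122  83  83  78  78 194 224
  224 225 224 223 224 224 224 224 225 224 225 224 223 223 223 223 224]
 [144 142 144 144 144 147 142 120 105 107 105  81  63 128 203 223 225 222
  223 224 224 223 223 223 224 223 224 224 224 225 225 224 223 224 224]] [142 141 142 139 137 158 201 224 224 223 224 224 224 224 223]
```

```bash
python3 - <<'E'
from h import *
c=capture('top');im=cv2.imread('pics/top0.png').max(2).astype(float)
def cr(a,th):
    k=np.where(a>th)[0][0];return k-(a[k]-th)/(a[k]-a[k-1])
for u in(193,196,199):
    t=160+cr(im[160:215,u],182);b=238-cr(im[205:239,u][::-1],182);print(u,t,b,pt(c,u,t,.01),pt(c,u,b,.01))
for u in range(281,296,2): print(u,im[165:225:1,u].astype(int)[[10,20,30,40,50,55]])
print(get_obs()['position'])
E
```

```text
193 178.25581395348837 226.6 [0.6740704  0.14530165 0.01      ] [0.54461073 0.15228881 0.01      ]
196 177.77551020408163 226.25714285714287 [0.67464039 0.13737226 0.01      ] [0.54477886 0.14457135 0.01      ]
199 177.57142857142858 225.9318181818182 [0.67445234 0.12948241 0.01      ] [0.5449012  0.13685418 0.01      ]
281 [117 209 224 191  97 133]
283 [222 224 224 108  92 142]
285 [171 193 223 224 100 146]
287 [224 211 152 191 222 141]
289 [144 207 224 194 123 138]
291 [137 131 160 208 122 134]
293 [144 148 136 124 128 153]
295 [140 146 147 135 134 147]
[ 0.48969504 -0.35817767  0.13679525]
```

```bash
python3 -m creep '[[[2,4.5,1],-0.083,0.1],[[2,5,1],-0.083,0.1],[[2,5.2,0],0,0.1],[[2,5.2,0],0,0.1],[[2,5.2,0],0,0.1],[[1.95,5.2,0],0,0.1],[[0,0,-3],0,0.1],[[0,0,-3],0,0.1],[[0,0,0],0,0.1],[[0,0,0],0,0.1]]'
python3 - <<'E'
from h import *
c=cap('scene','s1.png');cv2.imwrite('pics/s1c.png',cv2.resize(c['color'][150:280,230:400,::-1],(784,600),interpolation=cv2.INTER_CUBIC))
E
```

```text
time_s: 6.48
position: [0.6101, -0.0562, 0.0992]
tool_rot: [-0.001, 1.0, 0.0, -0.0]
wrist_force: [0.3, 0.8, -3.6]
gripper_width: 0.0219
gripper_force: 60.1
```

View pics/s1c.png

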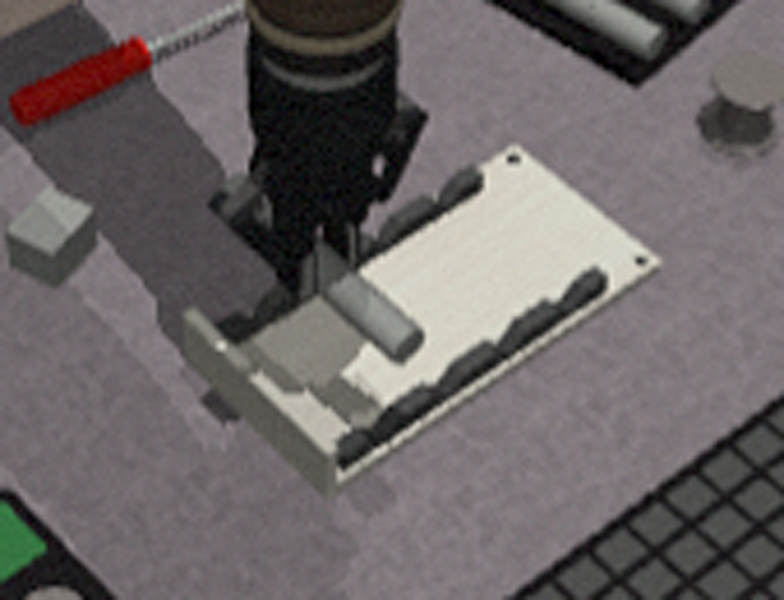

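The scene shows the rod held above notch 1, parallel to the notches, clear of the end plate. I lower it.

```bash
python3 -m creep '[[[0,-0.05,-4],0,0.1],[[0,0,-2.5],0,0.1],[[0,0,-0.8],0,0.1],[[0,0,-0.4],0,0.1],[[0,0,-0.2],0,0.1],[[0,0,0],0,0.1],[[0,0,0],0,0.1]]';python3 -m creep '[[[0,0,0],0,0.45],[[0,0,0],0,0.45],[[0,0,0],0,0.45]]'; python3 -m creep '[[[0,0,3],0,0.45],[[0,0,5],0,0.45],[[0,0,5],0,0.45],[[0,0,0],0,0.45]]'; python3 - <<'E'
from h import *
c=cap('wrist','w4.png')
for n,y in enumerate((-.0567,-.0067,.0433,.0933)): print(n+1,np.round(proj(c,(.6098-.075,y,.03))),np.round(proj(c,(.6098,y,.042))))
E
```

```text
time_s: 7.4
position: [0.6115, -0.0572, 0.022]
tool_rot: [-0.001, 1.0, -0.001, 0.001]
wrist_force: [-0.5, -3.8, 3.7]
gripper_width: 0.0221
gripper_force: 61.1
time_s: 7.78
position: [0.6102, -0.0563, 0.0202]
tool_rot: [-0.002, 1.0, 0.0, -0.0]
wrist_force: [0.3, 0.1, -0.1]
gripper_width: 0.0384
gripper_force: 0.0
time_s: 8.28
position: [0.6127, -0.0566, 0.1551]
tool_rot: [-0.002, 1.0, -0.0, 0.004]
wrist_force: [-0.0, -1.0, -0.7]
gripper_width: 0.0383
gripper_force: 0.0
1 [274. 106.] [274. 202.]
2 [338. 106.] [335. 202.]
3 [402. 106.] [397. 203.]
4 [466. 106.] [459. 203.]
```

View pics/w4.png

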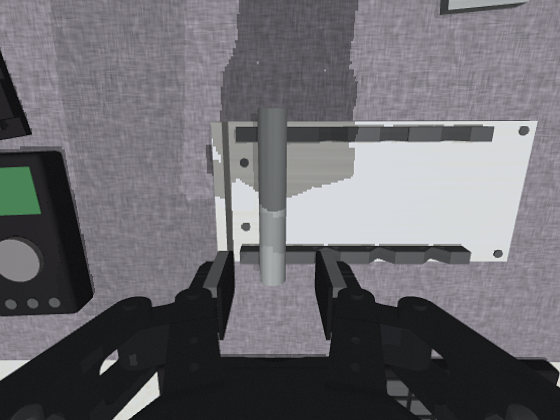

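Rod 1 sits in notch 1: it runs (272,108)–(272,285), predicted column 274, so the notches lie about 1 mm toward −y. Next is rod B1.

```bash
python3 -m creep '[[[-2.2,-4.2,0],0.085,0.45],[[-2.2,-4.25,0],0.085,0.45],[[-2.2,-4.2,0],0,0.45],[[-2.2,-4.2,0],0,0.45],[[-2,-4.2,0],0,0.45],[[-2,-4.3,0],0,0.45],[[0,0,-5],0,0.45],[[0,0,-4],0,0.45],[[0,0,-3],0,0.45],[[0,0,-1.9],0,0.45],[[0,0,0],0,0.45],[[0,0,0],0,0.45]]'; python3 -m creep '[[[0,0,0],0,0.1],[[0,0,0],0,0.1],[[0,0,0],0,0.1],[[0,0,0],0,0.1]]'; python3 -m creep '[[[0,0,3],0,0.1],[[0,0,5],0,0.1],[[0,0,5],0,0.1],[[0,0,0],0,0.1],[[0,0,0],0,0.1]]'
```

```text
time_s: 9.82
position: [0.4815, -0.3095, 0.0101]
tool_rot: [-0.087, 0.996, 0.001, -0.001]
wrist_force: [0.0, 0.6, 0.0]
gripper_width: 0.0385
gripper_force: 0.0
time_s: 10.32
position: [0.4822, -0.3103, 0.0113]
tool_rot: [-0.086, 0.996, -0.0, -0.0]
wrist_force: [-1.3, -3.0, -0.0]
gripper_width: 0.0219
gripper_force: 58.9
time_s: 10.95
position: [0.4816, -0.3093, 0.1395]
tool_rot: [-0.087, 0.996, 0.001, -0.001]
wrist_force: [0.4, -1.0, -5.6]
gripper_width: 0.022
gripper_force: 60.0
```

```bash
python3 -m creep '[[[2.1,5,0],-0.086,0.1],[[2.1,5,0],-0.086,0.1],[[2.1,5.1,0],0,0.1],[[2.1,5.1,0],0,0.1],[[2.1,5,0],0,0.1],[[2.25,5,0],0,0.1],[[0,0,-4],0,0.1],[[0,0,-3],0,0.1],[[0,0,0],0,0.1],[[0,0,0],0,0.1]]'; python3 -m creep '[[[0,0,-2.5],0,0.1],[[0,0,-1.5],0,0.1],[[0,0,-0.6],0,0.1],[[0,0,-0.3],0,0.1],[[0,0,-0.1],0,0.1],[[0,0,0],0,0.1],[[0,0,0],0,0.1]]';python3 -m creep '[[[0,0,0],0,0.45],[[0,0,0],0,0.45],[[0,0,0],0,0.45]]'; python3 -m creep '[[[0,0,3],0,0.45],[[0,0,5],0,0.45],[[0,0,5],0,0.45],[[0,0,0],0,0.45],[[0,0,0],0,0.45]]'; cat > rods.py <<'E'
from h import *
o=get_obs();c=cap('wrist','wr.png');im=c['color'];g=im.max(2).astype(int)
print('tcp',np.round(o['position'],4))
# rod near ends stick out past rails (-75 .. -65): list columns of rod at x=-70mm, z=.036
for n,y in enumerate((-.0577,-.0077,.0423,.0923)):
    u,v=proj(c,(.6096-.072,y,.036));u=int(u);v=int(v);print(n+1,u,v,im[v-2,max(0,u-26):u+27:2].max(1))
E
python3 rods.py
```

```text
time_s: 12.2
position: [0.6094, -0.0081, 0.071]
tool_rot: [-0.001, 1.0, 0.0, -0.001]
wrist_force: [0.7, -0.3, -4.3]
gripper_width: 0.0217
gripper_force: 60.3
time_s: 13.08
position: [0.6102, -0.0081, 0.0219]
tool_rot: [-0.001, 1.0, -0.0, 0.0]
wrist_force: [0.2, -1.2, -3.1]
gripper_width: 0.022
gripper_force: 60.5
time_s: 13.45
position: [0.6102, -0.008, 0.0218]
tool_rot: [-0.001, 1.0, 0.0, 0.001]
wrist_force: [1.1, -1.2, 0.5]
gripper_width: 0.0382
gripper_force: 0.0
time_s: 14.08
position: [0.6098, -0.008, 0.1511]
tool_rot: [-0.001, 1.0, 0.0, 0.0]
wrist_force: [-1.2, 0.6, 0.0]
gripper_width: 0.0387
gripper_force: 0.0
tcp [ 0.6098 -0.008   0.1511]
1 208 114 [147 145 140 143 144 144 128 134 134 135 126  96  96  96  91  89  87  91
  88  92  95 101  96  94  91  88  86]
2 274 114 [ 97  99  99  98  97  87  89  90  87  90  92  92  97  98  97  96  94  94
  91  92  89  96  87  86 100  93  94]
3 339 114 [ 96  95  86  91  93  96  95  94  96  93  94  90  87  93  90  94  97 100
  96  95  90 134 132 130 136 152 143]
4 405 114 [149 140 144 136 129 133 135 136 137 141 145 142 136 142 141 138 141 140
 138 129 149 144 145 139 147 147 144]
```

```bash
python3 -m creep '[[[-2.4,5,0],0.065,0.45],[[-2.4,5,0],0.064,0.45],[[-2.4,5,0],0,0.45],[[-2.4,5,0],0,0.45],[[-2.4,5,0],0,0.45],[[-2.05,4.65,0],0,0.45],[[0,0,-5],0,0.45],[[0,0,-4],0,0.45],[[0,0,-3],0,0.45],[[0,0,-1],0,0.45],[[0,0,0],0,0.45],[[0,0,0],0,0.45]]'; python3 - <<'E'
from h import *
o=get_obs();print(np.round(o['position'],4));c=cap('wrist','w5.png')
print(proj(c,(.4694,.2887,.032)))
E
```

```text
time_s: 15.62
position: [0.47, 0.2888, 0.0224]
tool_rot: [-0.065, 0.998, 0.0, 0.001]
wrist_force: [-0.3, 0.5, -0.4]
gripper_width: 0.0384
gripper_force: 0.0
[0.47   0.2888 0.0224]
(np.float64(273.00363647279147), np.float64(275.4527195849607))
```

View pics/w5.png

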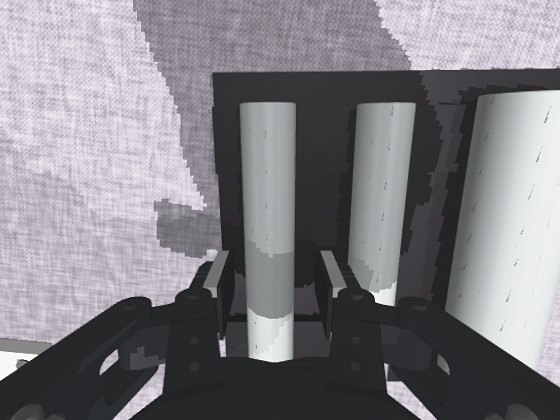

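The fingers stand around rod A1 at (268,230), the rod about 1.5 mm off centre. I grip it and carry it to notch 3.

```bash
python3 -m creep '[[[-0.05,-0.1,-1.15],0,0.45],[[0,0,0],0,0.45],[[0,0,0],0,0.1],[[0,0,0],0,0.1],[[0,0,0],0,0.1],[[0,0,0],0,0.1],[[0,0,0],0,0.1]]'; python3 -m creep '[[[0,0,3],0,0.1],[[0,0,5],0,0.1],[[0,0,5],0,0.1],[[2.35,-4.1,0],-0.065,0.1],[[2.35,-4.1,0],-0.064,0.1],[[2.35,-4.1,0],0,0.1],[[2.35,-4.1,0],0,0.1],[[2.35,-4.1,0],0,0.1],[[2.25,-4.1,0],0,0.1],[[0,0,-3],0,0.1],[[0,0,-3],0,0.1],[[0,0,0],0,0.1]]'; python3 -m creep '[[[0,0,-1],0,0.1],[[0,0,0],0,0.1],[[0,0,0],0,0.1]]'
```

```text
time_s: 16.55
position: [0.4687, 0.2871, 0.01]
tool_rot: [-0.065, 0.998, -0.0, 0.0]
wrist_force: [-1.4, -4.9, 5.7]
gripper_width: 0.0221
gripper_force: 59.1
time_s: 18.05
position: [0.6064, 0.0416, 0.0759]
tool_rot: [-0.001, 1.0, 0.0, -0.004]
wrist_force: [-0.3, -0.0, -5.0]
gripper_width: 0.0217
gripper_force: 60.3
time_s: 18.42
position: [0.6093, 0.0417, 0.0707]
tool_rot: [-0.001, 1.0, 0.0, 0.001]
wrist_force: [-0.5, -0.4, -5.1]
gripper_width: 0.0216
gripper_force: 60.4
```

```bash
python3 -m creep '[[[0.05,0.05,-2.5],0,0.1],[[0,0,-1.4],0,0.1],[[0,0,-0.6],0,0.1],[[0,0,-0.3],0,0.1],[[0,0,-0.1],0,0.1],[[0,0,0],0,0.1],[[0,0,0],0,0.1]]';python3 -m creep '[[[0,0,0],0,0.45],[[0,0,0],0,0.45],[[0,0,0],0,0.45]]'; python3 -m creep '[[[0,0,3],0,0.45],[[0,0,5],0,0.45],[[0,0,5],0,0.45],[[0,0,0],0,0.45],[[0,0,0],0,0.45]]'; python3 - <<'E'
from h import *
c=cap('wrist','w6.png')
for n,y in enumerate((-.0577,-.0077,.0423,.0923)): print(n+1,np.round(proj(c,(.6096-.075,y,.03))),np.round(proj(c,(.6096,y,.042))))
E
```

```text
time_s: 19.3
position: [0.6095, 0.042, 0.0212]
tool_rot: [-0.001, 1.0, 0.0, 0.0]
wrist_force: [0.4, -0.4, -5.3]
gripper_width: 0.0221
gripper_force: 60.4
time_s: 19.68
position: [0.6098, 0.042, 0.0214]
tool_rot: [-0.001, 1.0, 0.0, 0.001]
wrist_force: [-0.2, -0.6, 0.5]
gripper_width: 0.0385
gripper_force: 0.0
time_s: 20.3
position: [0.6093, 0.0419, 0.1506]
tool_rot: [-0.001, 1.0, -0.0, 0.0]
wrist_force: [0.5, 0.2, -1.1]
gripper_width: 0.0382
gripper_force: 0.0
1 [145. 111.] [149. 208.]
2 [210. 111.] [212. 208.]
3 [274. 111.] [274. 208.]
4 [339. 111.] [336. 209.]
```

View pics/w6.png

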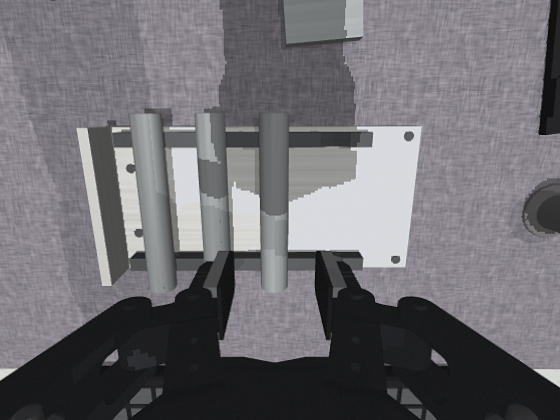

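Three rods are seated in notches 1–3 at columns (146,113), (210,113) and (274,113), as predicted. Next is A2.

```bash
python3 -m creep '[[[-2.5,5,0],0.065,0.45],[[-2.5,5,0],0.064,0.45],[[-2.5,5,0],0,0.45],[[-2.5,5,0],0,0.45],[[-2.5,5,0],0,0.45],[[-2.2,4.55,0],0,0.45],[[0,0,-5],0,0.45],[[0,0,-4],0,0.45],[[0,0,-3],0,0.45],[[0,0,-1],0,0.45],[[0,0,0],0,0.45],[[0,0,0],0,0.45]]'; python3 -m creep '[[[0,0,-0.95],0,0.45],[[0,0,0],0,0.45],[[0,0,0],0,0.1],[[0,0,0],0,0.1],[[0,0,0],0,0.1],[[0,0,0],0,0.1],[[0,0,0],0,0.1]]'; python3 -m creep '[[[0,0,3],0,0.1],[[0,0,5],0,0.1],[[0,0,5],0,0.1],[[0,0,0],0,0.1]]'
```

```text
time_s: 21.85
position: [0.463, 0.3379, 0.0219]
tool_rot: [-0.065, 0.998, 0.0, 0.001]
wrist_force: [-0.2, 0.3, 0.4]
gripper_width: 0.0387
gripper_force: 0.0
time_s: 22.72
position: [0.4625, 0.3367, 0.0117]
tool_rot: [-0.065, 0.998, -0.001, 0.0]
wrist_force: [-0.4, -5.8, 5.1]
gripper_width: 0.022
gripper_force: 59.1
time_s: 23.22
position: [0.464, 0.3392, 0.1451]
tool_rot: [-0.065, 0.998, 0.002, 0.003]
wrist_force: [-0.2, 1.2, -5.9]
gripper_width: 0.0218
gripper_force: 60.4
```

```bash
python3 -m creep '[[[2.45,-4.1,0],-0.065,0.1],[[2.45,-4.1,0],-0.064,0.1],[[2.45,-4.1,0],0,0.1],[[2.45,-4.1,0],0,0.1],[[2.45,-4.1,0],0,0.1],[[2.45,-4.05,0],0,0.1],[[0,0,-4],0,0.1],[[0,0,-3],0,0.1],[[0,0,0],0,0.1],[[0,0,0],0,0.1]]'; python3 -m creep '[[[0,0,-2.5],0,0.1],[[0,0,-1.4],0,0.1],[[0,0,-0.6],0,0.1],[[0,0,-0.3],0,0.1],[[0,0,-0.1],0,0.1],[[0,0,0],0,0.1],[[0,0,0],0,0.1]]';python3 -m creep '[[[0,0,0],0,0.45],[[0,0,0],0,0.45],[[0,0,0],0,0.45]]'; python3 -m creep '[[[0,0,3],0,0.45],[[0,0,5],0,0.45],[[0,0,5],0,0.45],[[0,0,0],0,0.45],[[0,0,0],0,0.45]]'; python3 seg2.py | tail -6
```

```text
time_s: 24.48
position: [0.6092, 0.0922, 0.0712]
tool_rot: [-0.001, 1.0, 0.0, -0.0]
wrist_force: [0.3, -0.2, -3.9]
gripper_width: 0.0216
gripper_force: 60.3
time_s: 25.35
position: [0.6095, 0.092, 0.0227]
tool_rot: [-0.001, 1.0, 0.0, 0.0]
wrist_force: [-0.2, 0.2, -4.5]
gripper_width: 0.0216
gripper_force: 60.4
time_s: 25.72
position: [0.6097, 0.092, 0.0229]
tool_rot: [-0.001, 1.0, 0.0, 0.001]
wrist_force: [0.9, 0.1, -0.5]
gripper_width: 0.0383
gripper_force: 0.0
time_s: 26.35
position: [0.6093, 0.0919, 0.1521]
tool_rot: [-0.001, 1.0, 0.0, 0.0]
wrist_force: [0.4, 0.6, -0.0]
gripper_width: 0.0382
gripper_force: 0.0
(285, 245, 325, 280) px [302.7 261.4] ctr [ 0.4264 -0.1168] size [0.0346 0.043 ] ang long 1.894
(175, 160, 300, 235) px [224.1 194.6] ctr [0.6222 0.067 ] size [0.0227 0.0642] ang long 0.049
(175, 160, 300, 235) px [243.  197.1] ctr [0.611  0.0184] size [0.0275 0.0932] ang long 3.141
(175, 160, 300, 235) px [262.3 195.4] ctr [ 0.6107 -0.0321] size [0.0277 0.0937] ang long 0.006
(175, 160, 300, 235) px [252.  194.1] ctr [ 0.6174 -0.0057] size [0.0116 0.1469] ang long 3.138
(175, 160, 300, 235) px [283.4 191.6] ctr [ 0.6163 -0.0878] size [0.0381 0.1424] ang long 3.14
```

```bash
python3 -m creep '[[[-2.3,-2.6,0],-0.157,0.7],[[-2.3,-2.6,0],-0.157,0.7],[[-2.3,-2.6,0],-0.157,0.7],[[-2.3,-2.6,0],-0.157,0.7],[[-2.3,-2.6,0],-0.157,0.7],[[-2.3,-2.6,0],-0.157,0.7],[[-2.3,-2.6,0],-0.157,0.7],[[-2.2,-2.7,0],-0.155,0.7],[[0,0,-3.5],0,0.7],[[0,0,-3],0,0.7],[[0,0,0],0,0.7],[[0,0,0],0,0.7]]'; cat > blk.py <<'E'
import sys
from h import *
z=float(sys.argv[1]);o=get_obs();c=cap('wrist',sys.argv[2]);im=c['color'].astype(int)
gr=im[:,:,1]-(im[:,:,0]+im[:,:,2])/2;m=((gr>1)&(im.max(2)>60)).astype('uint8')*255
m=cv2.morphologyEx(m,cv2.MORPH_OPEN,np.ones((5,5)))
yang=2*np.arctan2(o['tool_rot'][1],o['tool_rot'][0])-np.pi/2
print('tcp',np.round(o['position'],4),'yang',round(yang,3),'proj',np.round(proj(c,(*o['position'][:2],z))))
for k in cv2.findContours(m,cv2.RETR_EXTERNAL,cv2.CHAIN_APPROX_NONE)[0]:
    if cv2.contourArea(k)<800: continue
    P=np.array([pt(c,u,v,z)[:2] for u,v in k[:,0,:]]);r=cv2.minAreaRect((P*1000).astype('float32'))
    print('px',np.round(k[:,0].mean(0)),'ctr mm',np.round(r[0],1),'size',np.round(r[1],1),'ang',round(np.deg2rad(r[2]),3))
cv2.imwrite('pics/m_'+sys.argv[2],m)
E
python3 blk.py .034 w7.png
```

```text
time_s: 27.9
position: [0.4262, -0.117, 0.0875]
tool_rot: [0.586, 0.81, -0.0, -0.0]
wrist_force: [0.0, 0.2, -0.5]
gripper_width: 0.0597
gripper_force: 0.0
tcp [ 0.4262 -0.117   0.0875] yang 0.318 proj [274. 231.]
```

View pics/w7.png

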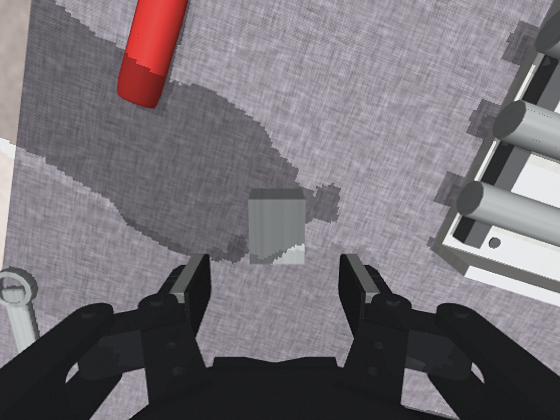

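The picture shows the chock's top at (248–305, 199–264), centred between the open fingers and aligned. I grip it.

```bash
python3 -m creep '[[[0,0,-4],0,0.7],[[0,0,-2.5],0,0.7],[[0,0,-1.25],0,0.7],[[0,0,0],0,0.7],[[0,0,0],0,0.7]]'; python3 -m creep '[[[0,0,0],0,0.2],[[0,0,0],0,0.2],[[0,0,0],0,0.2],[[0,0,0],0,0.2],[[0,0,0],0,0.2]]'; python3 -m creep '[[[0,0,2],0,0.2],[[0,0,4],0,0.2],[[0,0,4],0,0.2],[[0,0,0],0,0.2],[[0,0,0],0,0.2]]'; python3 -m creep '[[[3,4.1,0],-0.105,0.2],[[3,4.1,0],-0.105,0.2],[[3.1,4.1,0],-0.105,0.2],[[3.1,4.1,0],0,0.2],[[3.1,4.2,0],0,0.2],[[3.1,4.2,0],0,0.2],[[0,0,-3],0,0.2],[[0,0,0],0,0.2],[[0,0,0],0,0.2]]'
```

```text
time_s: 28.58
position: [0.4273, -0.1173, 0.011]
tool_rot: [0.586, 0.81, 0.0, 0.001]
wrist_force: [0.1, -0.2, 0.4]
gripper_width: 0.0601
gripper_force: 0.0
time_s: 29.2
position: [0.4273, -0.1172, 0.011]
tool_rot: [0.586, 0.81, 0.0, 0.001]
wrist_force: [0.3, 0.1, 5.7]
gripper_width: 0.035
gripper_force: 61.0
time_s: 29.82
position: [0.4256, -0.1169, 0.1087]
tool_rot: [0.586, 0.81, -0.0, -0.001]
wrist_force: [0.2, 0.3, -4.2]
gripper_width: 0.0349
gripper_force: 61.3
time_s: 30.95
position: [0.6094, 0.1304, 0.0791]
tool_rot: [0.706, 0.708, -0.001, -0.001]
wrist_force: [-0.4, 0.4, -3.1]
gripper_width: 0.0348
gripper_force: 61.8
```

```bash
python3 -m creep '[[[0,0,-3],0,0.2],[[0,0,-1.8],0,0.2],[[0,0,-0.6],0,0.2],[[0,0,-0.2],0,0.2],[[0,0,-0.1],0,0.2],[[0,0,0],0,0.2],[[0,0,0],0,0.2]]';  python3 -m creep '[[[0,-0.1,0],0,0.2],[[0,-0.1,0],0,0.2],[[0,0,0],0,0.2],[[0,0,0],0,0.2]]'; python3 -m creep '[[[0,-0.1,0],0,0.2],[[0,-0.1,0],0,0.2],[[0,0,0],0,0.2],[[0,0,0],0,0.2]]'
```

```text
time_s: 31.82
position: [0.6105, 0.1311, 0.0233]
tool_rot: [0.706, 0.708, 0.0, 0.0]
wrist_force: [-0.7, -0.7, -3.8]
gripper_width: 0.0348
gripper_force: 61.9
time_s: 32.33
position: [0.6103, 0.1289, 0.0228]
tool_rot: [0.706, 0.708, 0.0, -0.0]
wrist_force: [-0.2, -0.4, -3.9]
gripper_width: 0.0349
gripper_force: 61.9
time_s: 32.83
position: [0.6103, 0.1269, 0.0228]
tool_rot: [0.706, 0.708, 0.0, -0.0]
wrist_force: [-0.5, -0.1, -4.4]
gripper_width: 0.0351
gripper_force: 61.9
```

```bash
python3 -m creep '[[[0,0,-0.15],0,0.2],[[0,-0.05,0],0,0.2],[[0,-0.05,0],0,0.2],[[0,0,0],0,0.2],[[0,0,0],0,0.2]]'; python3 -m creep '[[[0,-0.05,0],0,0.2],[[0,-0.05,0],0,0.2],[[0,0,0],0,0.2],[[0,0,0],0,0.2]]'
```

```text
time_s: 33.45
position: [0.6102, 0.126, 0.0213]
tool_rot: [0.706, 0.708, -0.0, -0.0]
wrist_force: [0.2, 0.5, -4.4]
gripper_width: 0.0351
gripper_force: 62.1
time_s: 33.95
position: [0.6103, 0.1259, 0.0214]
tool_rot: [0.706, 0.708, 0.001, -0.001]
wrist_force: [-0.3, 4.3, -3.2]
gripper_width: 0.0347
gripper_force: 62.1
```

```bash
python3 -m creep '[[[0,0,-0.08],0,0.2],[[0,0,0],0,0.2],[[0,0,0],0,0.2]]'; python3 -m creep '[[[0,0,0],0,0.6],[[0,0,0],0,0.6],[[0,0,0],0,0.6],[[0,0,0],0,0.6]]'; python3 -m creep '[[[0,0,2],0,0.6],[[0,0,5],0,0.6],[[0,0,5],0,0.6],[[0,0,0],0,0.6],[[0,0,0],0,0.6]]'; python3 blk.py .044 w8.png; python3 - <<'E'
from h import *
c=cap('wrist');im=c['color'].max(2).astype(int)
u,v=proj(c,(.6096,.126,.044));print(u,v)
import sys
for x in(-.012,0,.012):
  print([int(im[int(round(q)),int(round(p))]) for p,q in (proj(c,(.6096+x,.08+.002*i,.044)) for i in range(40))])
for y in(-.015,0,.015):
  print([int(im[int(round(q)),int(round(p))]) for p,q in (proj(c,(.6096-.03+.002*i,.126+y,.044)) for i in range(31))])
E
```

```text
time_s: 34.33
position: [0.6103, 0.1259, 0.0211]
tool_rot: [0.706, 0.708, 0.001, -0.0]
wrist_force: [-1.4, 5.8, -0.6]
gripper_width: 0.0346
gripper_force: 62.5
time_s: 34.83
position: [0.6104, 0.1247, 0.0206]
tool_rot: [0.706, 0.708, 0.0, 0.0]
wrist_force: [0.0, 0.3, 0.3]
gripper_width: 0.0512
gripper_force: 0.0
time_s: 35.45
position: [0.6102, 0.1249, 0.1402]
tool_rot: [0.706, 0.708, -0.0, 0.0]
wrist_force: [0.2, 0.5, -0.4]
gripper_width: 0.0512
gripper_force: 0.0
tcp [0.6102 0.1249 0.1402] yang 0.003 proj [274. 213.]
px [541.  28.] ctr mm [784.3 251.5] size [31.4 27.8] ang 1.566
274.5913965803379 211.41048254147438
[211, 211, 214, 125, 144, 149, 156, 161, 111, 99, 98, 94, 96, 97, 98, 97, 111, 117, 118, 117, 116, 117, 116, 117, 117, 118, 118, 118, 117, 118, 118, 117, 118, 118, 93, 77, 74, 144, 152, 152]
[214, 215, 219, 127, 145, 149, 158, 158, 161, 157, 95, 93, 113, 116, 117, 115, 115, 116, 116, 115, 116, 115, 116, 116, 115, 115, 117, 117, 116, 116, 115, 115, 115, 116, 91, 76, 75, 144, 229, 227]
[214, 215, 219, 128, 144, 150, 158, 159, 159, 154, 158, 152, 157, 189, 190, 192, 130, 133, 115, 118, 116, 118, 116, 117, 117, 117, 117, 118, 116, 116, 113, 203, 200, 199, 135, 75, 75, 140, 227, 227]
[124, 126, 125, 121, 123, 124, 125, 97, 97, 96, 115, 114, 120, 119, 117, 115, 116, 119, 149, 148, 145, 152, 184, 188, 185, 127, 147, 148, 145, 149, 149]
[154, 156, 152, 152, 154, 154, 154, 118, 116, 117, 114, 115, 120, 118, 116, 116, 117, 115, 120, 119, 116, 117, 115, 115, 125, 173, 186, 185, 184, 186, 185]
[156, 157, 153, 151, 154, 156, 152, 117, 116, 118, 114, 116, 120, 119, 116, 116, 117, 116, 120, 120, 117, 205, 197, 197, 197, 132, 154, 154, 153, 156, 157]
```

```bash
python3 -m creep '[[[-1.5,2.7,0],0.17,0.8],[[-1.5,2.7,0],0.17,0.8],[[-1.5,2.7,0],0.17,0.8],[[-1.6,2.7,0],0.17,0.8],[[-1.6,2.7,0],0.17,0.8],[[-1.6,2.7,0],0.17,0.8],[[-1.6,2.7,0],0.17,0.8],[[-1.6,2.8,0],0.17,0.8],[[-1.6,2.8,0],0.17,0.8],[[-1.6,2.8,0],0.17,0.8],[[0,0,0],0,0.8],[[0,0,0],0,0.8]]'; python3 - <<'E'
from h import *
c=cap('wrist','w9.png');im=c['color'].max(2).astype(int);o=get_obs();print(o['position'])
a=.131;d=np.array([np.cos(a),np.sin(a)]);n=np.array([-d[1],d[0]]);P=np.array([.4538,.399])
for s in(-.06,-.03,0,.03):
  print(s,[int(im[int(round(q)),int(round(p))]) for p,q in (proj(c,(*(P+s*d+n*(-.04+.002*i)),.028)) for i in range(41))])
print([int(im[int(round(q)),int(round(p))]) for p,q in (proj(c,(*(P+d*(-.09+.002*i)),.048)) for i in range(15))])
E
```

```text
time_s: 37.05
position: [0.453, 0.3973, 0.1394]
tool_rot: [-0.065, 0.998, -0.001, -0.001]
wrist_force: [0.5, 0.3, -0.2]
gripper_width: 0.0681
gripper_force: 0.0
[0.45334423 0.39707332 0.13966073]
-0.06 [36, 37, 37, 37, 37, 37, 30, 85, 92, 104, 109, 112, 115, 121, 126, 130, 131, 135, 132, 131, 128, 123, 121, 122, 115, 109, 102, 33, 38, 38, 53, 95, 109, 111, 112, 103, 104, 109, 109, 109, 113]
-0.03 [36, 34, 36, 33, 36, 34, 29, 79, 91, 103, 109, 112, 115, 119, 125, 129, 131, 133, 131, 129, 128, 124, 120, 120, 114, 107, 100, 34, 37, 35, 66, 113, 109, 112, 107, 112, 109, 115, 106, 103, 96]
0 [63, 63, 68, 69, 69, 67, 63, 81, 128, 101, 108, 112, 115, 121, 125, 129, 128, 130, 129, 127, 125, 124, 120, 118, 112, 106, 98, 68, 68, 67, 77, 158, 161, 178, 169, 166, 175, 171, 169, 162, 164]
0.03 [21, 21, 21, 19, 21, 17, 19, 67, 122, 140, 148, 153, 159, 164, 175, 181, 182, 182, 173, 171, 166, 160, 153, 148, 140, 124, 111, 18, 28, 23, 75, 153, 157, 153, 163, 179, 164, 164, 168, 165, 163]
[119, 112, 105, 40, 41, 41, 39, 130, 129, 129, 128, 128, 128, 128, 128]
```

```bash
python3 - <<'E'
from h import *
im=cv2.imread('pics/top0.png');
for v in(255,270,285): print(v,im[v,78:130].max(1))
E
python3 -m creep '[[[0,0,-3],0,0.8],[[0,0,-2],0,0.8],[[0,0,0],0,0.8],[[0,0,0],0,0.8]]'; python3 - <<'E'
from h import *
c=cap('wrist','w10.png')
E
```

```text
255 [142 144 144 143 146 148 134  98 132 150 162 167 172 179 182 180 174 165
 154 143 133 120 104  88  65  38  38  41  35  40  46  46  45  45  50  74
 126 158 167 179 177 169 149 132 108  63  43  49  51  52  54  56]
270 [138 141 140 142 145 144 144 145 149 141 133 150 163 170 176 183 185 185
 175 160 149 141 133 120 108  87  59  41  28  37  46  44  50  53  51  54
  52  64 108 154 168 182 186 176 159 142 120  89  50  39  51  54]
285 [141 143 144 140 142 143 145 147 146 145 147 143 134 153 161 171 181 189
 191 186 174 161 147 142 134 123 109  92  73  52  27  34  47  47  48  53
  50  47  53  51  92 149 171 186 193 181 165 146 126  99  69  43]
time_s: 37.6
position: [0.4539, 0.3976, 0.0913]
tool_rot: [-0.065, 0.998, 0.0, 0.0]
wrist_force: [0.0, -1.1, 0.4]
gripper_width: 0.0684
gripper_force: 0.0
```

View pics/w10.png

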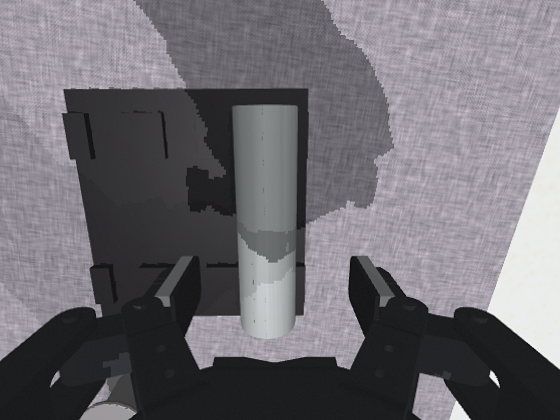

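The tube spans (233–298, 105–338) with its centre at u≈267 against the finger middle at 275. I shift −5 mm in y, then grip.

```bash
python3 -m creep '[[[0,-0.47,-2],0,0.8],[[0,0,-3],0,0.8],[[0,0,-2.1],0,0.8],[[0,0,0],0,0.8],[[0,0,0],0,0.8]]'; python3 -m creep '[[[0,0,0],0,0.3],[[0,0,0],0,0.3],[[0,0,0],0,0.3],[[0,0,0],0,0.3],[[0,0,0],0,0.3]]' 60; python3 -m creep '[[[0,0,3],0,0.3],[[0,0,5],0,0.3],[[0,0,5],0,0.3],[[0,0,0],0,0.3],[[0,0,0],0,0.3]]'
```

```text
time_s: 38.28
position: [0.4541, 0.3938, 0.021]
tool_rot: [-0.066, 0.998, 0.001, 0.001]
wrist_force: [0.4, 0.2, -0.7]
gripper_width: 0.0685
gripper_force: 0.0
time_s: 38.9
position: [0.4541, 0.3933, 0.0211]
tool_rot: [-0.066, 0.998, 0.0, 0.001]
wrist_force: [-0.6, -3.1, 5.9]
gripper_width: 0.0381
gripper_force: 60.0
time_s: 39.52
position: [0.4527, 0.3928, 0.148]
tool_rot: [-0.066, 0.998, -0.001, -0.001]
wrist_force: [-0.7, 0.4, -6.6]
gripper_width: 0.0378
gripper_force: 62.9
```

```bash
python3 -m creep '[[[2.2,-4.6,0],-0.065,0.3],[[2.2,-4.6,0],-0.064,0.3],[[2.2,-4.6,0],0,0.3],[[2.25,-4.7,0],0,0.3],[[2.25,-4.7,0],0,0.3],[[2.25,-4.7,0],0,0.3],[[2.3,-4.7,0],0,0.3],[[0,0,-3],0,0.3],[[0,0,-2],0,0.3],[[0,0,0],0,0.3],[[0,0,0],0,0.3],[[0,0,0],0,0.3]]'
```

```text
time_s: 41.02
position: [0.6102, 0.0676, 0.1003]
tool_rot: [-0.002, 1.0, 0.0, 0.001]
wrist_force: [-0.2, 0.5, -5.3]
gripper_width: 0.0379
gripper_force: 62.9
```

```bash
python3 -m creep '[[[0,-0.03,-3],0,0.3],[[0,0,-2],0,0.3],[[0,0,-0.3],0,0.3],[[0,0,-0.1],0,0.3],[[0,0,0],0,0.3],[[0,0,0],0,0.3]]';python3 -m creep '[[[0,0,-0.1],0,0.3],[[0,0,-0.1],0,0.3],[[0,0,0],0,0.3],[[0,0,0],0,0.3]]'
```

```text
time_s: 41.78
position: [0.6104, 0.067, 0.0465]
tool_rot: [-0.002, 1.0, 0.0, 0.001]
wrist_force: [0.1, -0.5, -4.5]
gripper_width: 0.0378
gripper_force: 62.8
time_s: 42.28
position: [0.6099, 0.0668, 0.0436]
tool_rot: [-0.002, 1.0, -0.0, 0.0]
wrist_force: [0.4, -1.6, -3.9]
gripper_width: 0.0384
gripper_force: 63.2
```

```bash
python3 -m creep '[[[0,0,-0.07],0,0.3],[[0,0,0],0,0.3],[[0,0,0],0,0.3]]'; python3 -m creep '[[[0,0,0],0,0.6],[[0,0,0],0,0.6],[[0,0,0.1],0,0.6],[[0,0,0],0,0.6]]'; python3 -m creep '[[[0,0,2],0,0.6],[[0,0,4],0,0.6],[[0,0,4],0,0.6],[[0,0,0],0,0.6],[[0,0,0],0,0.6]]'; python3 - <<'E'
from h import *
c=cap('wrist','w11.png');im=c['color'].max(2).astype(int)
for x in(-.05,0):
  print([int(im[int(round(q)),int(round(p))]) for p,q in (proj(c,(.6096+x,.0673-.03+.002*i,.05)) for i in range(31))])
print([int(im[int(round(q)),int(round(p))]) for p,q in (proj(c,(.6096-.09+.002*i,.0673,.07)) for i in range(15))])
t=cap('top','top2.png');cv2.imwrite('pics/z.png',t['color'][:,:,::-1])
f=t['color'].astype(int);gr=f[:,:,1]-(f[:,:,0]+f[:,:,2])/2
m=((gr>1.0)&(f.max(2)>110)).astype('uint8')*255
for (x0,y0,x1,y1,z,n) in((180,235,250,295,.014,'cap'),(185,180,215,220,.044,'chock')):
  q=np.zeros_like(m);q[y0:y1,x0:x1]=m[y0:y1,x0:x1]
  for k in cv2.findContours(q,cv2.RETR_EXTERNAL,cv2.CHAIN_APPROX_NONE)[0]:
    if cv2.contourArea(k)<60: continue
    P=np.array([pt(t,*a,z)[:2] for a in k[:,0]]);r=cv2.minAreaRect((P*1000).astype('float32'));print(n,k[:,0].mean(0),r)
E
```

```text
time_s: 42.65
position: [0.61, 0.0666, 0.0433]
tool_rot: [-0.001, 1.0, -0.0, 0.0]
wrist_force: [-1.1, -3.8, 1.8]
gripper_width: 0.0381
gripper_force: 63.7
time_s: 43.15
position: [0.6099, 0.0671, 0.0439]
tool_rot: [-0.002, 1.0, 0.0, 0.0]
wrist_force: [-0.2, -0.6, -0.2]
gripper_width: 0.0509
gripper_force: 0.0
time_s: 43.78
position: [0.6096, 0.067, 0.1433]
tool_rot: [-0.002, 1.0, 0.0, -0.0]
wrist_force: [0.7, -1.3, -0.0]
gripper_width: 0.0517
gripper_force: 0.0
[107, 107, 114, 114, 93, 71, 83, 92, 98, 101, 102, 106, 112, 115, 118, 120, 120, 118, 114, 113, 107, 110, 102, 98, 91, 109, 115, 116, 113, 114, 108]
[159, 166, 176, 175, 169, 68, 82, 92, 97, 101, 103, 106, 113, 115, 116, 117, 115, 115, 114, 110, 109, 107, 101, 95, 87, 91, 111, 184, 173, 166, 152]
[96, 87, 89, 110, 101, 96, 89, 73, 122, 119, 120, 119, 120, 119, 119]
```

```bash
python3 - <<'E'
from h import *
t=capture('top');f=cv2.imread('pics/top2.png')[:,:,::-1].astype(int);gr=f[:,:,1]-(f[:,:,0]+f[:,:,2])/2
m=((gr>-1.5)&(f.max(2)>165)).astype('uint8')*255
m=cv2.morphologyEx(m,cv2.MORPH_OPEN,np.ones((3,3)))
for k in cv2.findContours(m[190:330,170:340],cv2.RETR_EXTERNAL,cv2.CHAIN_APPROX_NONE,)[0]:
    if not 100<cv2.contourArea(k)<600: continue
    k=k[:,0]+[170,190];P=np.array([pt(t,*a,.014)[:2] for a in k]);r=cv2.minAreaRect((P*1000).astype('float32'));print(k.mean(0),np.round(r[0]),np.round(r[1]),np.deg2rad(r[2]))
print(f[255:275:4,195:235:4].max(2))
E
```

```text
[224.98863636 327.23863636] [289.  89.] [105.  12.] 1.4765916637652512
[284.75   202.5375] [583. -87.] [75. 37.] 0.006736017089070133
[262.85714286 200.87301587] [594. -32.] [62. 28.] 0.005916003261853564
[253.34285714 206.42857143] [584.  -6.] [86. 15.] 0.006034516010956692
[243.6        201.47692308] [597.  19.] [26. 65.] 1.4949514963202575
[[111 114 115 110 107 102  99  97  92  88]
 [112 116 115 112 106 102  99  98  92  89]
 [112 116 116 112 109 105 101  96  95  88]
 [113 113 115 113 111 106 101  98  95  91]
 [112 116 116 113 112 104 100  98  96  93]]
```

```bash
python3 -m creep '[[[-1.8,0.4,0],-0.165,0.7],[[-1.8,0.4,0],-0.165,0.7],[[-1.8,0.4,0],-0.165,0.7],[[-1.9,0.4,0],-0.165,0.7],[[-1.9,0.4,0],-0.165,0.7],[[-1.9,0.4,0],-0.165,0.7],[[-1.9,0.5,0],-0.165,0.7],[[-1.9,0.5,0],-0.165,0.7],[[-1.8,0.5,0],-0.166,0.7],[[0,0,0],0,0.7],[[0,0,0],0,0.7]]'; cat > blk.py <<'E'
import sys
from h import *
z=float(sys.argv[1]);o=get_obs();c=cap('wrist',sys.argv[2]);im=c['color'].astype(int)
gr=cv2.GaussianBlur((im[:,:,1]-(im[:,:,0]+im[:,:,2])/2).astype('float32'),(0,0),1.2);m=((gr>0.8)&(im.max(2)>60)).astype('uint8')*255
m=cv2.morphologyEx(m,cv2.MORPH_OPEN,np.ones((7,7)))
yang=2*np.arctan2(o['tool_rot'][1],o['tool_rot'][0])-np.pi/2
print('tcp',np.round(o['position'],4),'yang',round(yang,3),'proj',np.round(proj(c,(*o['position'][:2],z))))
for k in cv2.findContours(m,cv2.RETR_EXTERNAL,cv2.CHAIN_APPROX_NONE)[0]:
    if cv2.contourArea(k)<600: continue
    P=np.array([pt(c,u,v,z)[:2] for u,v in k[:,0,:]]);r=cv2.minAreaRect((P*1000).astype('float32'))
    print('px',np.round(k[:,0].mean(0)),'ctr mm',np.round(r[0],1),'size',np.round(r[1],1),'ang',round(np.deg2rad(r[2]),3))
cv2.imwrite('pics/m_'+sys.argv[2],m)
E
python3 blk.py .014 w12.png; python3 - <<'E'
import cv2,numpy as np
im=cv2.imread('pics/w12.png').astype(int);
for v in(150,180,200,220,240,260):print(v,[tuple(int(a) for a in im[v,u][::-1]) for u in range(200,350,15)])
E
```

```text
time_s: 45.3
position: [0.4431, 0.1059, 0.1434]
tool_rot: [0.674, 0.738, -0.0, 0.0]
wrist_force: [0.5, 0.8, -0.7]
gripper_width: 0.0599
gripper_force: 0.0
tcp [0.4431 0.1059 0.1434] yang 0.091 proj [274. 202.]
px [ 24. 294.] ctr mm [221.6 -15.6] size [111.3  53.5] ang 1.443
px [474. 282.] ctr mm [636.   41.7] size [166.1  59.2] ang 0.002
px [295. 232.] ctr mm [463.2  81.1] size [32.8 58.2] ang 0.092
px [480. 228.] ctr mm [624.  110.4] size [157.9  70.1] ang 0.01
px [17. 74.] ctr mm [237.8 186.6] size [110.5  31.4] ang 1.433
150 [(98, 95, 102), (107, 103, 109), (105, 101, 109), (95, 92, 97), (98, 94, 101), (169, 164, 173), (150, 145, 155), (149, 144, 153), (150, 144, 156), (140, 136, 144)]
180 [(97, 93, 99), (107, 104, 109), (95, 92, 97), (92, 89, 94), (102, 99, 104), (104, 100, 107), (101, 97, 103), (91, 88, 94), (152, 148, 157), (153, 148, 157)]
200 [(92, 88, 95), (107, 103, 110), (95, 92, 97), (100, 97, 103), (101, 97, 103), (105, 108, 108), (105, 108, 109), (105, 107, 108), (150, 144, 154), (153, 149, 157)]
220 [(103, 100, 105), (99, 97, 103), (103, 99, 106), (104, 101, 107), (105, 101, 107), (196, 200, 202), (192, 198, 198), (192, 197, 198), (143, 138, 147), (153, 147, 157)]
240 [(102, 98, 105), (157, 151, 160), (135, 131, 139), (135, 130, 139), (122, 118, 126), (171, 175, 177), (169, 172, 173), (168, 172, 173), (132, 127, 136), (142, 137, 146)]
260 [(71, 72, 73), (158, 151, 161), (150, 145, 155), (141, 136, 144), (124, 120, 128), (165, 170, 171), (167, 172, 173), (165, 169, 170), (145, 140, 149), (118, 114, 121)]
```

The cap has been knocked about 3 cm aside, to roughly (0.463, 0.081). I follow it.

```bash
python3 -m creep '[[[2,-2.5,-2],0,0.7],[[0,0,-3],0,0.7],[[0,0,0],0,0.7],[[0,0,0],0,0.7]]' >/dev/null; python3 blk.py .014 w13.png
```

```text
tcp [0.4632 0.081  0.0944] yang 0.088 proj [274. 219.]
px [432. 409.] ctr mm [612.7 -76. ] size [43.9 23.4] ang 0.1
px [479. 280.] ctr mm [622.   40.4] size [ 67.  138.1] ang 1.518
px [278. 213.] ctr mm [463.7  80.2] size [32.8 58.1] ang 0.093
px [490. 206.] ctr mm [607.7 111.4] size [128.   72.4] ang 0.028
```

```bash
python3 -m creep '[[[0.05,-0.08,-4],0,0.7],[[0,0,-3],0,0.7],[[0,0,-1.4],0,0.7],[[0,0,-0.5],0,0.7],[[0,0,0],0,0.7]]'; python3 -m creep '[[[0,0,0],0,0.2],[[0,0,0],0,0.2],[[0,0,0],0,0.2],[[0,0,0],0,0.2],[[0,0,0],0,0.2]]'; python3 -m creep '[[[0,0,2],0,0.2],[[0,0,4],0,0.2],[[0,0,4],0,0.2],[[0,0,0],0,0.2],[[0,0,0],0,0.2]]'
```

```text
time_s: 46.52
position: [0.464, 0.0803, 0.0056]
tool_rot: [0.675, 0.738, 0.0, 0.0]
wrist_force: [-1.1, -0.4, 0.0]
gripper_width: 0.0598
gripper_force: 0.0
time_s: 47.15
position: [0.4642, 0.0803, 0.0062]
tool_rot: [0.675, 0.738, 0.001, 0.001]
wrist_force: [-0.8, -0.8, 5.5]
gripper_width: 0.0338
gripper_force: 59.8
time_s: 47.78
position: [0.4629, 0.0801, 0.1042]
tool_rot: [0.675, 0.738, -0.0, -0.0]
wrist_force: [0.9, -0.2, -3.7]
gripper_width: 0.0339
gripper_force: 60.8
```

```bash
python3 -m creep '[[[3.6,1.3,0],-0.03,0.2],[[3.6,1.3,0],-0.03,0.2],[[3.6,1.3,0],-0.025,0.2],[[3.85,1.4,0],0,0.2],[[0,0,0],0,0.2],[[0,0,-2.5],0,0.2],[[0,0,-2],0,0.2],[[0,0,-0.5],0,0.2],[[0,0,0],0,0.2],[[0,0,0],0,0.2]]'; python3 -m creep '[[[0,0,-0.1],0,0.2],[[0,0,-0.1],0,0.2],[[0,0,0],0,0.2],[[0,0,0],0,0.2]]'
```

```text
time_s: 49.02
position: [0.6101, 0.1332, 0.0557]
tool_rot: [0.706, 0.708, 0.001, 0.0]
wrist_force: [-0.4, 0.3, -1.6]
gripper_width: 0.0341
gripper_force: 61.0
time_s: 49.52
position: [0.6098, 0.1332, 0.0528]
tool_rot: [0.706, 0.708, 0.0, 0.0]
wrist_force: [0.5, 0.7, -2.6]
gripper_width: 0.034
gripper_force: 61.0
```

```bash
python3 -m creep '[[[0,0,-0.1],0,0.2],[[0,0,-0.1],0,0.2],[[0,0,0],0,0.2],[[0,0,0],0,0.2]]';python3 -m creep '[[[0,0,-0.1],0,0.2],[[0,0,0],0,0.2],[[0,0,0],0,0.2]]'
```

```text
time_s: 50.02
position: [0.6098, 0.1332, 0.0508]
tool_rot: [0.706, 0.708, -0.0, -0.0]
wrist_force: [0.6, -0.4, -1.7]
gripper_width: 0.0342
gripper_force: 61.0
time_s: 50.4
position: [0.6099, 0.1332, 0.0502]
tool_rot: [0.706, 0.708, 0.0, 0.0]
wrist_force: [-1.6, 0.6, 1.9]
gripper_width: 0.034
gripper_force: 61.5
```

```bash
python3 -m creep '[[[0,0,0],0,0.55],[[0,0,0],0,0.55],[[0,0,0],0,0.55],[[0,0,0],0,0.2],[[0,0,0],0,0.2],[[0,0,0],0,0.2],[[0,0,0],0,0.2]]' 25; python3 -m creep '[[[0,-0.2,0],0,0.2],[[0,-0.2,0],0,0.2],[[0,-0.2,0],0,0.2],[[0,-0.2,0],0,0.2],[[0,-0.2,0],0,0.2],[[0,-0.2,0],0,0.2],[[0,0,0],0,0.2],[[0,0,0],0,0.2]]'; python3 -m creep '[[[0,0,0],0,0.55],[[0,0,0],0,0.55],[[0,0,2],0,0.55],[[0,0,4],0,0.55],[[0,0,3],0,0.55],[[0,0,0],0,0.55],[[0,0,0],0,0.55]]'; python3 - <<'E'
from h import *
c=cap('wrist','w14.png');im=c['color'];g=im.max(2).astype(int)
print('top z=.058 outer end'); 
for x in(-.012,-.006,0,.006,.012):
  print([int(g[int(round(q)),int(round(p))]) for p,q in (proj(c,(.6102+x,.08+.002*i,.058)) for i in range(45))])
cv2.imwrite('pics/w14c.png',cv2.resize(im[100:300,190:360,::-1],(510,600),interpolation=cv2.INTER_CUBIC))
for z in(.058,.044): print(z,[np.round((np.array(proj(c,(.6102+a,.126+b,z)))-[190,100])*3) for a,b in((-.018,-.022),(.018,.022),(-.018,-.038),(.018,-.038))])
E
```

```text
time_s: 51.28
position: [0.61, 0.1332, 0.0499]
tool_rot: [0.706, 0.708, 0.0, 0.0]
wrist_force: [0.5, -0.1, 0.5]
gripper_width: 0.0351
gripper_force: 25.7
time_s: 52.28
position: [0.6099, 0.1209, 0.0499]
tool_rot: [0.706, 0.708, -0.0, 0.0]
wrist_force: [-0.2, 1.5, 3.4]
gripper_width: 0.035
gripper_force: 26.0
time_s: 53.15
position: [0.6094, 0.121, 0.1389]
tool_rot: [0.706, 0.708, -0.001, -0.0]
wrist_force: [-0.7, -0.6, -0.6]
gripper_width: 0.0469
gripper_force: 0.0
top z=.058 outer end
[128, 128, 116, 108, 95, 109, 124, 99, 99, 99, 99, 99, 99, 99, 98, 97, 118, 118, 118, 118, 118, 118, 118, 117, 118, 117, 117, 117, 118, 117, 117, 117, 117, 118, 118, 112, 78, 75, 157, 155, 156, 155, 156, 156, 157]
[128, 127, 114, 106, 93, 113, 130, 100, 101, 101, 101, 100, 124, 122, 122, 122, 122, 121, 121, 121, 121, 121, 121, 121, 120, 121, 121, 122, 122, 121, 122, 121, 120, 121, 121, 116, 79, 78, 160, 157, 158, 166, 171, 219, 230]
[128, 128, 114, 107, 92, 109, 170, 95, 98, 99, 98, 97, 119, 118, 118, 118, 118, 119, 118, 119, 118, 118, 118, 118, 118, 118, 119, 120, 119, 117, 118, 119, 119, 119, 118, 114, 77, 76, 163, 231, 229, 229, 229, 229, 229]
[128, 126, 115, 106, 93, 111, 174, 173, 173, 174, 174, 196, 194, 200, 118, 122, 122, 123, 122, 122, 123, 121, 122, 122, 121, 121, 121, 121, 122, 122, 122, 189, 210, 207, 206, 191, 77, 77, 158, 232, 229, 229, 229, 229, 229]
[128, 125, 115, 106, 93, 131, 169, 169, 169, 170, 169, 169, 192, 191, 195, 200, 119, 119, 119, 119, 118, 118, 118, 118, 118, 116, 117, 118, 117, 111, 199, 198, 199, 199, 200, 186, 75, 74, 224, 229, 229, 229, 229, 229, 229]
0.058 [array([183., 421.]), array([335., 245.]), array([184., 482.]), array([328., 482.])]
0.044 [array([187., 402.]), array([330., 235.]), array([188., 459.]), array([325., 460.])]
```

View pics/w14c.png

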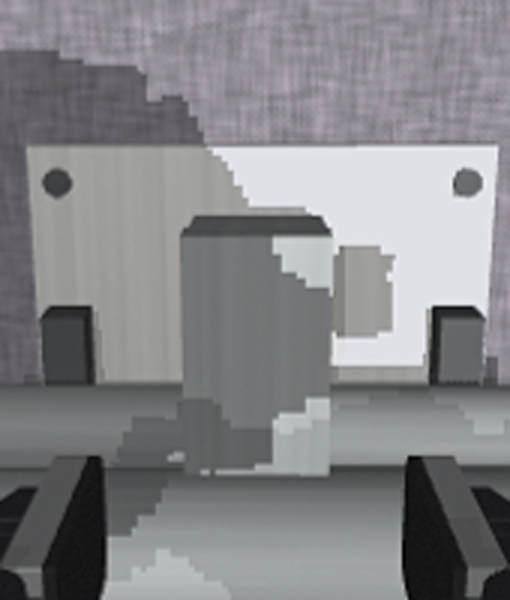

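The crop shows the cap's outer end at row 235 and its nose at row 473, against 482 when in place, so about 2.5 mm remain. Its sides line up with the chock. I finish the slide.

```bash
python3 -m creep '[[[0,0,-5],0,0.55],[[0,0,-3],0,0.55],[[0,0,-0.9],0,0.55],[[0,0,0],0,0.55],[[0,0,0],0,0.2],[[0,0,0],0,0.2],[[0,0,0],0,0.2],[[0,0,0],0,0.2]]' 25; python3 -m creep '[[[0.05,-0.1,0],0,0.2],[[0,-0.1,0],0,0.2],[[0,-0.07,0],0,0.2],[[0,0,0],0,0.2],[[0,0,0],0,0.2]]'; python3 -m creep '[[[0,0,0],0,0.55],[[0,0,0],0,0.55],[[0,0,2],0,0.55],[[0,0,4],0,0.55],[[0,0,3],0,0.55],[[0,0,0],0,0.55],[[0,0,0],0,0.55]]'; python3 - <<'E'
from h import *
c=cap('wrist','w15.png');g=c['color'].max(2).astype(int)
L=lambda pts:[int(g[int(round(q)),int(round(p))]) for p,q in (proj(c,P) for P in pts)]
for x in(-.012,.006):
  print('nose',L([(.6102+x,.08+.001*i,.058) for i in range(20)]),'end',L([(.6102+x,.14+.001*i,.058) for i in range(16)]))
for y in (.11,.14): print('lo',L([(.585+.001*i,y,.058) for i in range(16)]),'hi',L([(.62+.001*i,y,.058) for i in range(16)]))
print('lo chock face z=.044 at end',L([(.585+.001*i,.1475,.046) for i in range(50)]))
print('tube',L([(.56,.04+.002*i,.05) for i in range(26)]))
print(get_obs()['position'])
E
```

```text
time_s: 54.2
position: [0.6105, 0.1213, 0.052]
tool_rot: [0.706, 0.708, 0.001, 0.001]
wrist_force: [-0.5, -0.8, 5.2]
gripper_width: 0.0349
gripper_force: 25.9
time_s: 54.82
position: [0.6109, 0.1198, 0.0519]
tool_rot: [0.706, 0.708, 0.002, -0.0]
wrist_force: [-0.2, 4.5, 5.9]
gripper_width: 0.0357
gripper_force: 25.9
time_s: 55.7
position: [0.6099, 0.1183, 0.1399]
tool_rot: [0.706, 0.708, -0.0, -0.0]
wrist_force: [0.1, -0.8, -0.8]
gripper_width: 0.0468
gripper_force: 0.0
nose [128, 127, 127, 123, 118, 113, 106, 100, 92, 97, 99, 99, 99, 99, 98, 100, 99, 99, 101, 99] end [119, 119, 120, 120, 119, 119, 120, 120, 108, 84, 77, 77, 76, 75, 72, 146]
nose [129, 127, 126, 121, 115, 112, 105, 97, 88, 135, 171, 170, 170, 171, 171, 171, 172, 172, 169, 186] end [113, 206, 205, 204, 204, 204, 205, 205, 210, 102, 74, 78, 78, 77, 75, 102]
lo [103, 104, 104, 103, 102, 103, 103, 104, 109, 119, 120, 119, 116, 119, 118, 116] hi [118, 119, 119, 119, 118, 117, 117, 116, 116, 113, 115, 129, 127, 126, 127, 127]
lo [156, 156, 155, 153, 158, 160, 159, 160, 116, 118, 119, 117, 116, 119, 119, 116] hi [201, 201, 200, 199, 197, 197, 195, 200, 205, 128, 132, 157, 157, 157, 156, 157]
lo chock face z=.044 at end [157, 156, 156, 161, 162, 161, 161, 157, 73, 76, 76, 76, 73, 76, 76, 75, 73, 75, 76, 78, 78, 77, 76, 76, 76, 75, 75, 74, 74, 73, 73, 73, 74, 73, 75, 73, 75, 73, 73, 72, 72, 72, 71, 69, 174, 234, 229, 229, 229, 229]
tube [23, 21, 20, 23, 21, 23, 22, 24, 22, 24, 22, 25, 28, 27, 25, 21, 45, 79, 83, 83, 83, 83, 83, 83, 72, 105]
[0.60961168 0.11820771 0.13936224]
```

```bash
python3 -m creep '[[[0,0,3],0,0.55],[[0,0,3],0,0.55],[[0,0,0],0,0.55],[[0,0,0],0,0.55]]' >/dev/null; python3 -c "from workcell import *; print(finish_job())"
```

```text
the job is handed in; nothing more can be done
None
```

The job is handed in with all four slim rods in notches 1–4, the chock snug against the last rod, the tube in the last hollow, and the cap slid to within about 1 mm of flush; the hand-in returned no verdict, so these are my own camera and force readings.

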